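# Square up the windowed tooling plates in the corner nest

## Robot

A 7-joint arm with a two-finger parallel gripper is mounted at the origin on the work surface. World frame = base frame: x ahead of the robot, y to its left, z up, the work surface at z = 0. Lengths are in m, angles in degrees, forces in N, time in s.
With the tool pointing down it reaches from about 0.425 to 0.875 m from the base axis. Payload 4.7 kg.
Tool frame: the origin (TCP) lies midway between the tips of the shut fingers; the grasp point (between the pads) lies 19 mm behind it; z points along the fingers, x is the direction in which the jaws open and shut, and the axes are right-handed (so a half turn about z gives the same grasp; the last joint's range is limited). The gripper opens to 87 mm and grips with 3 to 60 N. Pads are 19 mm wide; open, the fingers measure 117 mm over their backs; the gripper's body (75 mm by 190 mm) begins 51 mm behind the grasp point.
Start: joints at [-71.156, 18.392, -4.016, 83.108, 1.295, 78.541, -3.26], TCP at [0.201, 0.618, 0.223] pointing down, gripper open.
Joint ranges: [-163.93, 163.93], [-17.29, 119.83], [-79.2, 71.16], [3.27, 140.29], [-89.18, 269.18], [5.43, 117.66], [-154.24, 154.24]. Speed limits (degrees/s): [147.25, 147.25, 180, 180, 180, 180, 180].

## Interface

Orientations are given as [roll, pitch, yaw] about the fixed x, y, z axes, in that order (R = Rz(yaw) Ry(pitch) Rx(roll)).
In Python, from cell import telemetry, optics, env gives the robot as it stands.
- The arm moves only by the tool arm_command, never from a script. Its arguments are lists of equal length, an entry for each row: "translation": the shift along the tool's x, y, z in cm, a list of three; "twist": the turn about the tool's z in degrees. In form: {"translation": [[x, y, z], ...], "twist": [twist, ...]}. A call has 1 to 10 rows; each row shifts and turns the pose as measured when the row begins, along the tool's axes as they then stand; what a row does not reach is not made up. A row lasts 1/8 s, in which the tool goes at most 62.5 mm and 10.7 degrees, less where a joint would pass 70% of its speed; a pose out of reach is approached as far as the arm can. A call is refused whole if a number of a shift passes 6.25 or a number of a turn 10.7, either way. A call with a gripper value outside its range is refused whole. "grip" is the opening in per cent of the stroke, from 0 (shut) to 100 (fully open), set as the call begins (left out, the last holds). The fingers move at their own pace and stop on an object; "force" is the grip in N (left out, the last holds). Time passes only in rows, so rows that do not move let the fingers close. It gives the time, the measured TCP pose, the force and the opening at its end, in the units of the state.
- telemetry.get_obs(): the state, without advancing time (a new reading comes with each control period).
- optics.read_camera(name): name is "side" or "top" or "wrist"; returns a dict with "img" (400x640x3 uint8, blue, green, red), "fx", "fy", "cx", "cy" (pixels), "dist" ([k1, k2, p1, p2, k3] as OpenCV has them; the pictures are not rectified), "extrinsics" (4x4, takes a point from camera to world coordinates); the wrist camera has in their place "hand_eye" (4x4, takes a point from camera to tool coordinates, whose origin is the TCP and whose axes are the tool frame's). Camera axes: x right, y up, looking along -z (the intrinsics and any distortion apply to the point x, -y, -z); pixel columns grow to the right and rows downward; lengths in m; the calibration is good to about 2 mm. A picture is of the moment at which its call begins: read the wrist's pose just before it. There is no depth.
- env.sign_off(): hands the job in, once; it reports no verdict.
The state is a dict: "time_s": time; "qpos": joint angles; "joint_velocities": joint speeds; "effort": joint torques, N m; "tool_pos": TCP position; "tool_rot": TCP orientation; "force": force on the tool from outside, world axes, zero at the start; "wrist_torque": the same for the moment, N m; "grip_width": finger opening in m.
Only numpy, scipy, OpenCV 4.12 (cv2) and the standard library are available. Lean on these libraries where they do the work, as an engineer would, in place of code of your own. Each camera call takes 0.05 s, during which the arm holds its last target. There are 200 camera calls.

## Task

One white plate with two hand windows lies askew in the squaring nest: push it flush into the corner against both fences, then take the two other windowed plates out of the sloping rack and stack them flat on it, every plate lined up with the first and flush against both fences, long sides along the longer fence. Leave the solid plates in the rack and disturb nothing else on the bench.

Things in the scene. Friction and masses are not known exactly. Their poses are not given: they have to be found in the camera images.
- nest_corner (a point): Inner corner of the squaring nest, where its two fixed aluminium fences meet, at the top of its base. Frame: z up; one fence face is the plane x = 0 (fence on the +x side, running 93 mm from the corner to -y), the other is y = 0 (fence on the +y side, running 143 mm to -x: the longer one). Fences 45 mm high above the base, 12 mm thick
- nest: The squaring nest, fixed: dark steel base 215 x 180 mm, 12 mm thick, with two upright fences; reaches 195 mm to -x and 160 mm to -y of the corner. Origin on the table beneath its middle; axes parallel to nest_corner
- bottom_mid (a point): White plastic plate 110 (x) x 70 (y) x 14 mm (z), about 0.15 kg, with two windows right through it, each 32 mm along x and 46 mm along y; between them a cross bar (web) 24 mm wide in x, by which to pinch it; rims 11 to 12 mm. This point: plate's centre, in the middle of the web, half-way up. It starts flat on the nest's base, up to 20 degrees askew, off the fences
- high_mid (a point): White plate with two windows, just like bottom_mid (size, axes, this point at its centre). It lies in the upper row of the sloping rack, in any of three places, on the 30 degree slope: its x points up the slope, its z is square to the slope. Neighbours, rib and walls stand within about 1 mm all round: draw it out square to the slope
- low_mid (a point): White plate with two windows, just like bottom_mid (size, axes, this point at its centre). It lies in the lower row of the sloping rack, in any of three places, on the 30 degree slope: its x points up the slope, its z is square to the slope. Neighbours, rib and walls stand within about 1 mm all round: draw it out square to the slope
- rack_floor (a point): Centre of the upper face of the sloping floor of the fixed dark steel rack. Frame: z up, x level. The floor rises 30 degrees towards +x (away from the robot), 226 mm up the slope, 213 mm across; walls 12 mm high round it (2 mm below the plates' faces). Six plates fill it in one layer: an upper and a lower row of three, with a rib 4 mm thick, 7 mm high between the rows
- solid_1_mid (a point): Solid white plate of the same outline, 110 x 70 x 14 mm, without windows, in the upper row of the rack; it stays there. This point: its centre, half-way through; axes as the windowed plates
- solid_2_mid (a point): Solid white plate of the same outline, 110 x 70 x 14 mm, without windows, in the upper row of the rack; it stays there. This point: its centre, half-way through; axes as the windowed plates
- solid_3_mid (a point): Solid white plate of the same outline, 110 x 70 x 14 mm, without windows, in the lower row of the rack; it stays there. This point: its centre, half-way through; axes as the windowed plates
- solid_4_mid (a point): Solid white plate of the same outline, 110 x 70 x 14 mm, without windows, in the lower row of the rack; it stays there. This point: its centre, half-way through; axes as the windowed plates
- stand: fixed upright pneumatic cylinder on a post between rack and nest: foot 80 x 70 mm, body 42 mm wide at most, 212 mm high; origin under its centre, z up. Carry things over it or round it
- driver: loose screwdriver 180 mm long, about 30 mm high, lying along its x between rack and nest, nearer the robot; origin on the table under its middle
- cylinder: loose pneumatic cylinder, aluminium, 180 mm long, 32 mm high, lying at the back; origin under the middle of its 110 mm square body
- roll: loose cardboard tape core, 100 mm across, 40 mm high, at the back; origin under its centre
- oil: loose grey plastic bottle, 56 mm across, 150 mm high, standing at the left side; origin under its centre
- spanner: loose steel spanner 170 mm long lying at the right side; origin on the table under its middle
Things that resemble listed ones, but are neither listed nor needed, are in the scene too. Leave any blue or red look-alike of the part that bears low_mid alone.

How it is judged (in metres and radians):
At the end, for the whole second after the job is handed in: The plate that began in the nest lies on its base and the two windowed plates from the rack lie on it, in either order, all flat (within 0.03 rad, heights within 3 mm), long sides along the longer fence within 0.03 rad, and each with its edges within 2.5 mm of both fences; all released and at rest (x of bottom_mid in the frame of nest_corner between -0.0575 and -0.0525 m and y of bottom_mid in the frame of nest_corner between -0.0375 and -0.0325 m and z of bottom_mid in the frame of nest_corner between 0.004 and 0.01 m and angle between the x axis of bottom_mid and the x axis of nest_corner, either way round below 0.03 rad and angle between bottom_mid's own z axis and vertical below 0.03 rad and (((x of high_mid in the frame of nest_corner between -0.0575 and -0.0525 m and y of high_mid in the frame of nest_corner between -0.0375 and -0.0325 m and z of high_mid in the frame of nest_corner between 0.018 and 0.024 m and angle between the x axis of high_mid and the x axis of nest_corner, either way round below 0.03 rad and angle between high_mid's own z axis and vertical below 0.03 rad) and (x of low_mid in the frame of nest_corner between -0.0575 and -0.0525 m and y of low_mid in the frame of nest_corner between -0.0375 and -0.0325 m and z of low_mid in the frame of nest_corner between 0.032 and 0.038 m and angle between the x axis of low_mid and the x axis of nest_corner, either way round below 0.03 rad and angle between low_mid's own z axis and vertical below 0.03 rad)) or ((x of low_mid in the frame of nest_corner between -0.0575 and -0.0525 m and y of low_mid in the frame of nest_corner between -0.0375 and -0.0325 m and z of low_mid in the frame of nest_corner between 0.018 and 0.024 m and angle between the x axis of low_mid and the x axis of nest_corner, either way round below 0.03 rad and angle between low_mid's own z axis and vertical below 0.03 rad) and (x of high_mid in the frame of nest_corner between -0.0575 and -0.0525 m and y of high_mid in the frame of nest_corner between -0.0375 and -0.0325 m and z of high_mid in the frame of nest_corner between 0.032 and 0.038 m and angle between the x axis of high_mid and the x axis of nest_corner, either way round below 0.03 rad and angle between high_mid's own z axis and vertical below 0.03 rad)))); the robot touches nothing.
It fails at once if a solid plate is shifted more than 40 mm from its place (distance of any of solid_1_mid, solid_2_mid, solid_3_mid, solid_4_mid from where it was at the start of the episode above 0.04 m).
It fails at once if the screwdriver, loose pneumatic cylinder, tape core, bottle or spanner is shifted more than 30 mm (distance of any of driver, cylinder, roll, oil, spanner from where it was at the start of the episode above 0.03 m).
It also fails if it takes over 72 s, if anything falls off the work surface, if the arm or the gripper's body presses on something with over 40 N, if the wrist force passes 120 N, or if a joint passes its speed limit or range.

## Working session

There is one attempt and no reset: what is moved stays moved. The work goes in short steps, Python scripts to look and compute and a tool call to move; the robot and the scene stay as the last step left them, time stands still between calls to the robot, and variables do not carry over. Pictures are saved under pics/ and viewed, about 8 in all and at most 12, crops included, and the job is handed in when it is done.

Besides the shell and the picture viewer there is one more tool, called after ">>>" by a JSON object that holds its "api" and its "payload", one argument or row to a line. arm_command: Moves the arm, as the interface text tells. Its arguments: {"type":"object","properties":{"translation":{"type":"array","items":{"type":"array","items":{"type":"number"}}},"twist":{"type":"array","items":{"type":"number"}},"grip":{"type":"number"},"force":{"type":"number"}},"required":["translation","twist"]}

```bash
mkdir -p pics; ls; cat > h.py <<'E'
import numpy as np,cv2
from cell import telemetry,optics,env
from scipy.spatial.transform import Rotation as R
def T(o=None):
    o=o or telemetry.get_obs(); M=np.eye(4); M[:3,:3]=R.from_euler('xyz',o['tool_rot'],degrees=True).as_matrix(); M[:3,3]=o['tool_pos']; return M
def shot(name,fn):
    M=T(); c=optics.read_camera(name); X=c['extrinsics'] if name!='wrist' else M@np.array(c['hand_eye'])
    cv2.imwrite(f'pics/{fn}.png',c['img']); K=np.array([[c['fx'],0,c['cx']],[0,c['fy'],c['cy']],[0,0,1]])
    np.savez(f'pics/{fn}.npz',K=K,d=np.array(c['dist']),X=np.array(X)); return c['img']
def cal(fn): z=np.load(f'pics/{fn}.npz'); return z['K'],z['d'],z['X']
def ray(fn,px):
    K,d,X=cal(fn); u=cv2.undistortPoints(np.array(px,float).reshape(-1,1,2),K,d).reshape(-1,2)
    v=np.c_[u[:,0],-u[:,1],-np.ones(len(u))]@X[:3,:3].T; return X[:3,3],v
def onz(fn,px,z):
    o,v=ray(fn,px); return o+v*((z-o[2])/v[:,2])[:,None]
def proj(fn,P):
    K,d,X=cal(fn); p=(np.atleast_2d(P)-X[:3,3])@X[:3,:3]; p=p*[1,-1,-1]
    return cv2.projectPoints(p,np.zeros(3),np.zeros(3),K,d)[0].reshape(-1,2)
E
python3 - <<'E'
from h import *
print(telemetry.get_obs())
for n in('top','side','wrist'): shot(n,n+'0')
for n in('top0','side0'): print(cal(n)[2].round(3), cal(n)[0].round(0))
a=cv2.imread('pics/top0.png');cv2.imwrite('pics/t.png',cv2.resize(a,(800,500)))
E
```

```text
pics
{'time_s': 0.0, 'qpos': array([-71.15668249,  18.4388237 ,  -4.01463456,  83.17408861,
         1.29564499,  78.53984076,  -3.26004867]), 'joint_velocities': array([-0.06422135, -0.02769854, -0.11559843,  0.06815852,  0.0526695 ,
       -0.02777047,  0.03066509]), 'effort': array([-4.90107723e-04, -4.91303194e+01, -4.04242957e-01, -3.12530065e+01,
       -6.38939836e-02,  4.38399380e-02,  1.76873218e-04]), 'tool_pos': array([0.20113719, 0.61752773, 0.22147118]), 'tool_rot': array([1.79993415e+02, 1.07480447e-01, 7.19656368e+01]), 'force': array([-0.01272697, -0.53682018,  0.01851859]), 'wrist_torque': array([ 0.01413417, -0.03652424,  0.05835067]), 'grip_width': 0.08701508522582797}
[[-0.005  0.997 -0.073  0.436]
 [-1.    -0.006 -0.009  0.006]
 [-0.01   0.073  0.997  1.356]
 [ 0.     0.     0.     1.   ]] [[400.   0. 320.]
 [  0. 400. 196.]
 [  0.   0.   1.]]
[[-0.997  0.049 -0.053  0.484]
 [-0.072 -0.667  0.741  0.764]
 [ 0.     0.743  0.669  0.789]
 [ 0.     0.     0.     1.   ]] [[370.   0. 317.]
 [  0. 370. 202.]
 [  0.   0.   1.]]
```

View pics/top0.png

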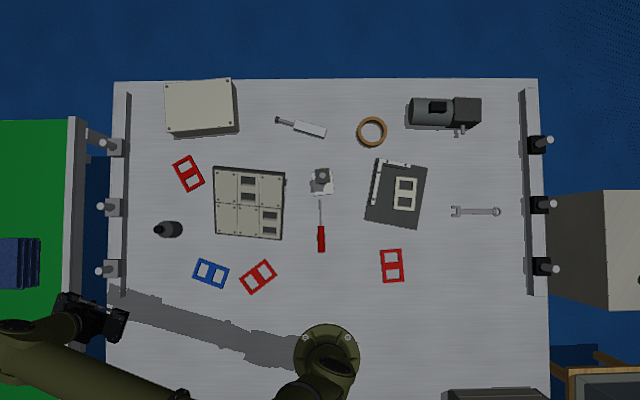

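View pics/side0.png

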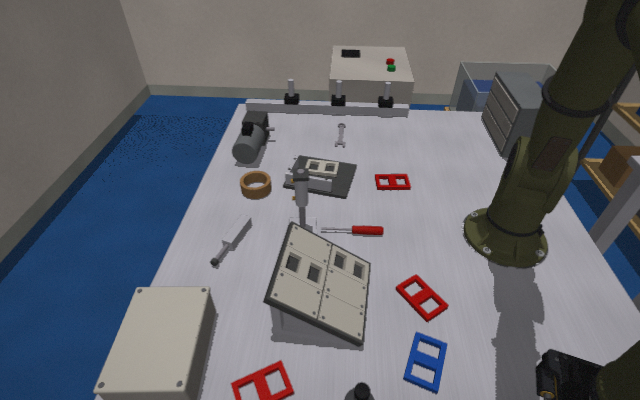

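Top view: the nest is at (395,193), with the white windowed plate at about (405,193). In the rack, windowed plates show at upper row middle (248,188) and lower row right (270,222). Look-alikes are red at (188,173), (258,277) and (392,265), and blue at (210,273). Next I check the enlarged crops and the finger shape.

```bash
python3 - <<'E'
from h import *
a=cv2.imread('pics/top0.png'); s=cv2.imread('pics/side0.png');w=cv2.imread('pics/wrist0.png')
r=cv2.resize(a[155:250,200:300],None,fx=4,fy=4,interpolation=cv2.INTER_CUBIC)
n=cv2.resize(a[145:240,350:450],None,fx=4,fy=4,interpolation=cv2.INTER_CUBIC)
w2=cv2.resize(w,(336,210))
top=np.hstack([r,n]); bot=np.zeros((210,800,3),np.uint8); bot[:,:336]=w2
bot[:,400:]=cv2.resize(s[140:245,270:470],(400,210))
cv2.imwrite('pics/c1.png',np.vstack([top,bot]))
E
```

```text
(no output)
```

View pics/c1.png

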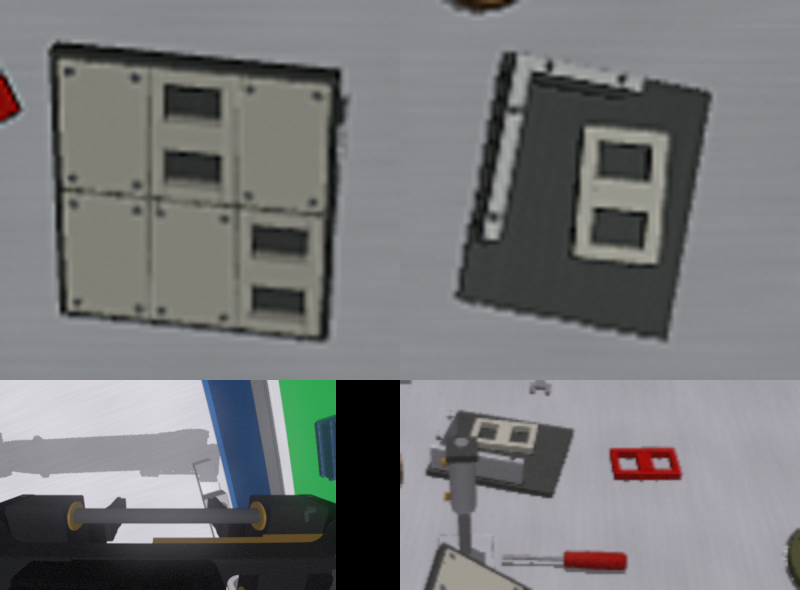

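Top crops confirm it: the windowed plates are upper-middle and lower-right, and the nest plate is off both fences. The long fence runs toward the robot on the left, the short one on the far side. Now a rough fit.

```bash
python3 - <<'E'
from h import *
from scipy.optimize import least_squares
f=lambda x,y:(200+x/4,155+y/4)
print('hand_eye',cal('wrist0')[0].round(0).tolist(),(np.linalg.inv(T())@cal('wrist0')[2]).round(3))
# nest: params x,y,yaw of corner, z=.012
N=np.array([[-.195,-.16,0],[-.195,.02,0],[.02,-.16,0]]); px=np.array([(667,338),(458,297),(710,93)],float); px=px/4+[250,145]
def r(p): 
    P=R.from_euler('z',p[2]).apply(N)+[p[0],p[1],.012]; return (proj('top0',P)-px).ravel()
q=least_squares(r,[.6,-.1,-.1]); print('nest',q.x,np.degrees(q.x[2]),q.fun.round(1))
# rack: outer plate-layer corners at n=14 in top and wall corners in side
def rk(p,L): 
    L=np.array(L); return (R.from_euler('z',p[3])*R.from_euler('y',-30,degrees=True)).apply(L)+p[:3]
s0=.0573
A=[];a=[]
for (cs,cy),w in [((s0,0),[((163,83),(222,88),(220,122),(162,117)),((163,148),(221,154),(220,187),(161,181))]),((-s0,-.071),[((251,225),(309,229),(306,260),(250,255)),((250,283),(306,289),(304,320),(248,314))])]:
    for k,ww in enumerate(w):
        c=.028 if k==0 else -.028
        for (dx,dy),p in zip([(.016,.023),(.016,-.023),(-.016,-.023),(-.016,.023)],ww): A.append([cs+c+dx,cy+dy,.014]);a.append(f(*p))
B=[[.119,-.1125,.012],[-.119,-.1125,.012],[-.119,.1125,.012],[.119,.1125,.012]]; b=[(290,222),(371,260),(362,348),(266,303)]
def r(p): return np.r_[(proj('top0',rk(p,A))-a).ravel(),(proj('side0',rk(p,B))-b).ravel()*.5]
q=least_squares(r,[.6,.2,.1,-.05]); print('rack',q.x,np.degrees(q.x[3]),q.fun.round(1))
E
```

```text
hand_eye [[307.0, 0.0, 317.0], [0.0, 307.0, 197.0], [0.0, 0.0, 1.0]] [[ 1.    -0.001  0.001 -0.   ]
 [-0.    -0.97  -0.243 -0.067]
 [ 0.001  0.243 -0.97  -0.162]
 [ 0.     0.     0.     1.   ]]
nest [ 0.64209372 -0.18697351 -0.20078228] -11.50397726083862 [ 0.   0.4 -0.4  0.3  0.5 -0.7]
rack [ 0.50890164  0.24873923  0.06964324 -0.10268865] -5.883626061117788 [-0.2 -0.4 -0.2 -0.2  0.2  0.7  0.1  0.5 -0.1 -0.3 -0.2 -0.4  0.   0.4
  0.5  0.5 -0.1 -1.  -0.4 -0.6  0.   0.3 -0.   0.2 -0.1 -0.4 -0.2 -0.6
  0.   0.   0.2  0.2  0.7  0.3 -0.2  2.2  0.7 -1.   0.2 -1.3]
```

>>> {"api": "arm_command", "payload": {
  "translation": [
    [-3.25,4.86,0],
    [-3.25,4.86,0],
    [-3.25,4.86,0],
    [-3.25,4.86,0],
    [-3.25,4.86,0],
    [-3.25,4.86,0],
    [-3.25,4.86,0],
    [-3.25,4.86,0],
    [0,0,0],
    [0,0,0]
  ],
  "twist": [0,0,0,0,0,0,0,0,-6,-6],
  "grip": 18
}}

```text
time_s: 1.4
tool_pos: [0.4983, 0.237, 0.218]
tool_rot: [-179.8, 0.2, 84.3]
force: [-0.4, 0.1, -0.2]
grip_width: 0.0159
```

```bash
python3 - <<'E'
from h import *
o=telemetry.get_obs();print(o['time_s'],o['tool_pos'],o['tool_rot'],o['grip_width'])
a=shot('wrist','w1'); cv2.imwrite('pics/w1b.png',cv2.resize(a,(800,500)))
E
```

```text
1.4 [0.49825014 0.23701098 0.21802236] [-179.84674167    0.24198297   84.34392918] 0.015942128393360396
```

View pics/w1b.png

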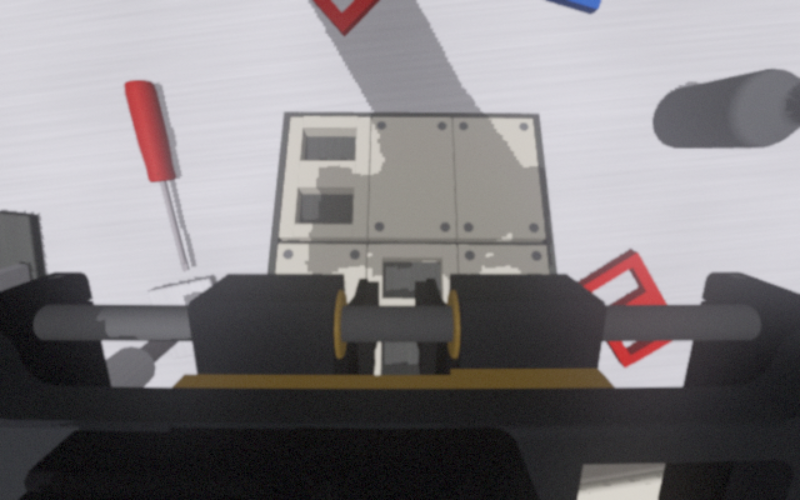

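```bash
cat >> h.py <<'E'
def rk(p,L): return (R.from_euler('z',p[3])*R.from_euler('y',-30,degrees=True)).apply(np.array(L,float))+p[:3]
RACK=np.array([.5089,.2487,.0696,-.1027])
E
python3 - <<'E'
from h import *
a=cv2.imread('pics/w1.png'); k=5
c=cv2.resize(a[85:205,215:375],None,fx=k,fy=k,interpolation=cv2.INTER_CUBIC)
for y0,s in ((-.071,-.0573),(0,.0573),(0,-.0573),(.071,-.0573)):
    for q in ([(-.055,-.035),(.055,-.035),(.055,.035),(-.055,.035)],):
        P=proj('w1',rk(RACK,[[s+u,y0+v,.014] for u,v in q])); cv2.polylines(c,[(((P-[215,85])+.5)*k-.5).round().astype(int)],True,(0,0,255),1)
        print(P.round(1).tolist())
cv2.imwrite('pics/c2.png',c)
E
```

```text
[[233.8, 94.7], [224.7, 189.8], [294.5, 190.1], [297.2, 94.7]]
[[295.4, 194.5], [292.3, 311.9], [370.2, 312.3], [365.8, 194.9]]
[[298.1, 94.8], [295.5, 190.1], [365.6, 190.5], [361.7, 95.0]]
[[362.6, 95.1], [366.6, 190.5], [436.4, 190.9], [426.0, 95.6]]
```

View pics/c2.png

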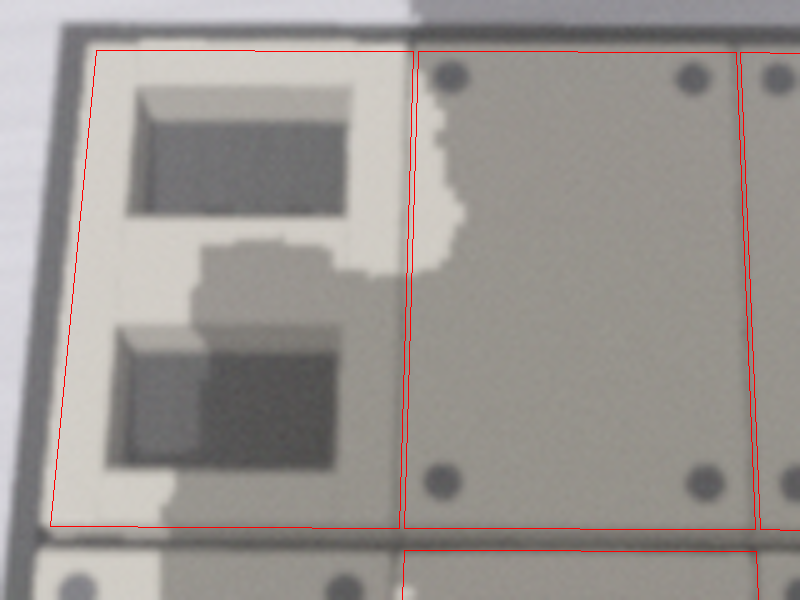

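```bash
python3 - <<'E'
from h import *
from scipy.optimize import least_squares
px=np.array([(137,86),(352,87),(346,216),(125,217),(115,325),(340,325),(334,468),(106,468)])/5+[215,85]-.1*4/5
L=[(s,y-.0) for s,y in [(-.044,-.023),(-.044,.023),(-.012,.023),(-.012,-.023),(.012,-.023),(.012,.023),(.044,.023),(.044,-.023)]]
def r(p): return (proj('w1',rk(p,[[s-.0573,y-.071,.014] for s,y in L]))-px).ravel()
q=least_squares(r,RACK);print(q.x,q.fun.round(2))
q2=least_squares(lambda p:np.r_[r(p),(p[2]-.0696)*300,(p[3]+.1027)*20],RACK);p=q2.x;print(p,q2.fun.round(2))
for n,(s,y) in {'low':(-.0573,-.071),'high':(.0573,0)}.items():
  for d in(-.028,0,.028): print(n,d,rk(p,[[s+d,y,.014],[s+d,y,0]]).round(4).tolist())
E
```

```text
[ 0.50750853  0.24811811  0.07264416 -0.10207019] [ 0.14 -0.13 -0.41 -0.29 -0.3   0.46  0.24  0.18  0.45 -0.51  0.05 -0.39
  0.06  0.41 -0.24  0.23]
[ 0.50758706  0.24782421  0.071178   -0.10232915] [ 0.23  0.04 -0.5  -0.12 -0.4   0.52  0.34  0.23  0.55 -0.55 -0.05 -0.42
 -0.04  0.23 -0.13  0.04  0.47  0.01]
low -0.028 [[0.4199, 0.1855, 0.0407], [0.4268, 0.1847, 0.0285]]
low 0 [[0.444, 0.183, 0.0547], [0.451, 0.1823, 0.0425]]
low 0.028 [[0.4681, 0.1805, 0.0687], [0.4751, 0.1798, 0.0565]]
high -0.028 [[0.5259, 0.2459, 0.098], [0.5328, 0.2452, 0.0858]]
high 0 [[0.55, 0.2435, 0.112], [0.557, 0.2428, 0.0998]]
high 0.028 [[0.5741, 0.241, 0.126], [0.5811, 0.2403, 0.1138]]
```

```bash
cat >> h.py <<'E'
RACK=np.array([.5076,.2478,.0712,-.1023]); NEST=np.array([.6421,-.1870,.012,-.2008])
def nest(x,y,z): return R.from_euler('z',NEST[3]).apply([x,y,z])+NEST[:3]
def plan(*wps,step=.055,da=9.5):
    """wps: (x,y,z,yaw) targets in sequence -> rows in tool axes (cm), twist deg"""
    o=telemetry.get_obs(); p=np.array(o['tool_pos']); y=o['tool_rot'][2]; rows=[]
    for w in wps:
        t=np.array(w[:3]); dy=(w[3]-y+180)%360-180
        n=max(1,int(np.ceil(max(np.linalg.norm(t-p)/step,abs(dy)/da))))
        for i in range(n):
            M=R.from_euler('xyz',[180,0,y],degrees=True)
            rows.append((M.inv().apply((t-p)/n)*100,-dy/n)); y+=dy/n
        p=t
    print(len(rows),o['tool_pos'].round(4),o['tool_rot'].round(2)); print([np.round(r[0],2).tolist() for r in rows]); print([round(r[1],1) for r in rows])
E
python3 - <<'E'
from h import *
print(onz('top0',[(405.5,193.7)],.026),onz('top0',[(320,180)],.2), 'driver/stand')
c=onz('top0',[(405.5,193.7)],.026)[0]
plan((.499,.237,.29,84.3),(c[0]-.0,c[1]+.0,.29,-4),(c[0],c[1],.15,-4))
E
```

```text
[[ 0.54005809 -0.26661312  0.026     ]] [[0.56791956 0.01696233 0.2       ]] driver/stand
15 [0.4986 0.2361 0.218 ] [-179.88    0.3    84.48]
[[0.05, 0.01, -3.6], [0.05, 0.01, -3.6], [-4.97, 0.91, 0.0], [-4.77, 1.66, 0.0], [-4.46, 2.37, 0.0], [-4.04, 3.03, 0.0], [-3.53, 3.62, 0.0], [-2.93, 4.11, 0.0], [-2.27, 4.52, 0.0], [-1.55, 4.81, 0.0], [-0.79, 4.99, 0.0], [-0.01, 5.05, 0.0], [0.0, -0.0, 4.67], [0.0, -0.0, 4.67], [0.0, -0.0, 4.67]]
[np.float64(0.1), np.float64(0.1), np.float64(8.8), np.float64(8.8), np.float64(8.8), np.float64(8.8), np.float64(8.8), np.float64(8.8), np.float64(8.8), np.float64(8.8), np.float64(8.8), np.float64(8.8), np.float64(-0.0), np.float64(-0.0), np.float64(-0.0)]
```

>>> {"api": "arm_command", "payload": {
  "translation": [
    [0,0,-3.6],
    [0,0,-3.6],
    [-4.97,0.9,0],
    [-4.8,1.7,0],
    [-4.5,2.4,0],
    [-4.0,3.0,0],
    [-3.5,3.6,0],
    [-2.9,4.1,0],
    [-2.3,4.5,0],
    [-1.5,4.8,0]
  ],
  "twist": [0,0,8.8,8.8,8.8,8.8,8.8,8.8,8.8,8.8]
}}

```text
time_s: 2.7
tool_pos: [0.5253, -0.1708, 0.2924]
tool_rot: [179.8, 0.3, 11.7]
force: [1.6, -0.2, -0.4]
grip_width: 0.0156
```

>>> {"api": "arm_command", "payload": {
  "translation": [
    [-0.8,5.0,0],
    [0,5.0,0],
    [0,5,3],
    [0,1,5],
    [0,0,4],
    [0,0,0]
  ],
  "twist": [8.8,8.8,0,0,0,0],
  "grip": 50
}}

```text
time_s: 3.45
tool_pos: [0.5209, -0.3406, 0.1698]
tool_rot: [179.6, 0.1, -7.4]
force: [-0.0, -0.2, 0.9]
grip_width: 0.0434
```

```bash
python3 - <<'E'
from h import *
o=telemetry.get_obs();print(o['time_s'],o['tool_pos'],o['tool_rot'],o['grip_width'])
a=shot('wrist','w2'); cv2.imwrite('pics/w2b.png',cv2.resize(a,(800,500)))
E
```

```text
3.45 [ 0.52091991 -0.34059931  0.16981833] [ 1.79586350e+02  1.43450955e-01 -7.38476255e+00] 0.043379386753717386
```

View pics/w2b.png

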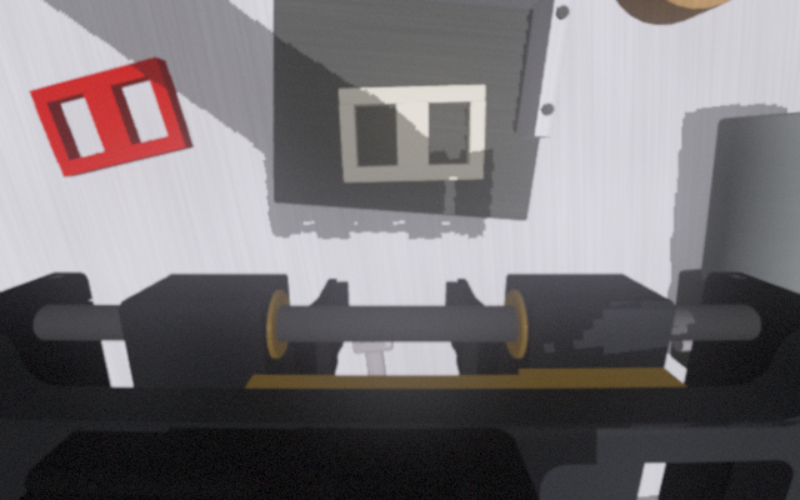

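```bash
python3 - <<'E'
from h import *
a=cv2.imread('pics/w2.png')
c=cv2.resize(a[60:155,260:410],(600,380),interpolation=cv2.INTER_CUBIC)
b=a[220:305,240:400]; b=np.clip(b.astype(float)*3,0,255).astype(np.uint8); b=cv2.resize(b,(400,212),interpolation=cv2.INTER_CUBIC)
w=cv2.imread('pics/w1.png')[220:305,240:400]; w=np.clip(w.astype(float)*3,0,255).astype(np.uint8); w=cv2.resize(w,(400,212),interpolation=cv2.INTER_CUBIC)
o=np.zeros((592,800,3),np.uint8); o[:380,:600]=c; o[380:,:400]=b; o[380:,400:]=w
cv2.imwrite('pics/c3.png',o)
E
```

```text
(no output)
```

View pics/c3.png

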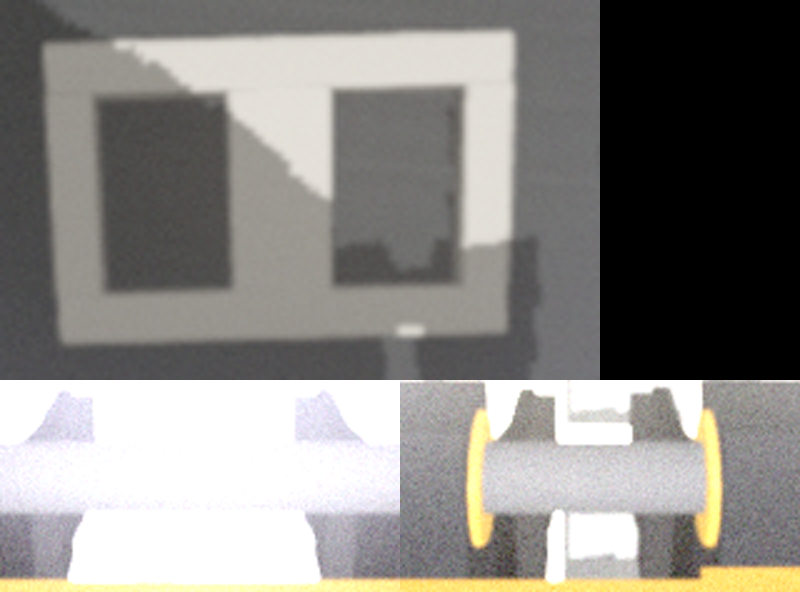

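```bash
python3 - <<'E'
from h import *
from scipy.optimize import least_squares
px=np.array([(43,45),(514,31),(507,331),(62,343),(95,96),(228,92),(231,289),(103,293),(332,89),(463,86),(462,283),(332,286)])/4+[260,60]
Lx=[(-.055,.035),(.055,.035),(.055,-.035),(-.055,-.035),(-.044,.023),(-.012,.023),(-.012,-.023),(-.044,-.023),(.012,.023),(.044,.023),(.044,-.023),(.012,-.023)]
L=np.array([(*l,0) for l in Lx])
def r(p): return (proj('w2',R.from_euler('z',p[2]).apply(L)+[p[0],p[1],.026])-px).ravel()
q=least_squares(r,[.54,-.267,-.07]);print(q.x,np.degrees(q.x[2]),q.fun.round(1))
print('base',onz('w2',[(220,161.6),(421.6,176)],.012), nest(-.195,-.16,0),nest(.02,-.16,0))
p=q.x; yaw=np.degrees(p[2])
plan((p[0],p[1],.06,yaw),(p[0],p[1],.016,yaw))
print('target center',nest(-.055,-.035,0), 'tool yaw',-11.5)
E
```

```text
[ 0.54159445 -0.26616624 -0.10118069] -5.797226626802641 [-0.3 -0.6  0.3 -0.6  0.1  0.5 -0.5  0.5 -0.8 -0.2  0.  -0.2  0.6  0.4
 -0.2  0.3 -0.4 -0.2  1.  -0.4  0.3  0.3 -0.   0.5]
base [[ 0.42151107 -0.30464827  0.012     ]
 [ 0.62974176 -0.34686691  0.012     ]] [ 0.41910554 -0.30489178  0.012     ] [ 0.62978562 -0.34777424  0.012     ]
4 [ 0.5221 -0.3413  0.172 ] [ 1.7952e+02 -5.0000e-02 -7.3500e+00]
[[0.32, -2.57, 3.73], [0.35, -2.56, 3.73], [0.37, -2.56, 3.73], [0.0, -0.0, 4.4]]
[np.float64(-0.5), np.float64(-0.5), np.float64(-0.5), np.float64(-0.0)]
target center [ 0.58122423 -0.21032682  0.012     ] tool yaw -11.5
```

>>> {"api": "arm_command", "payload": {
  "translation": [
    [0.3,-2.6,3.7],
    [0.3,-2.6,3.7],
    [0.3,-2.4,3.7],
    [0,0,2.5],
    [0,0,1.6],
    [0,0,0]
  ],
  "twist": [-0.5,-0.5,-0.5,0,0,0]
}}

```text
time_s: 4.25
tool_pos: [0.5542, -0.2676, 0.0302]
tool_rot: [179.3, -1.4, -5.6]
force: [-0.3, -0.2, 1.6]
grip_width: 0.0435
```

>>> {"api": "arm_command", "payload": {
  "translation": [
    [0,0,0],
    [0,0,0],
    [0,0,0],
    [0,0,0]
  ],
  "twist": [0,0,0,0],
  "grip": 10,
  "force": 20
}}

```text
time_s: 4.75
tool_pos: [0.5566, -0.2698, 0.0346]
tool_rot: [179.2, -1.8, -5.7]
force: [-0.9, -0.7, -0.5]
grip_width: 0.013
```

```bash
python3 - <<'E'
from h import *
t=nest(-.055,-.035,0)
z=telemetry.get_obs()['tool_pos'][2]
t=nest(-.058,-.038,0)
plan((t[0],t[1],z,-11.5),step=.03)
E
```

```text
3 [ 0.5566 -0.2698  0.0346] [179.23  -1.78  -5.72]
[[0.51, -1.97, -0.0], [0.44, -1.98, -0.0], [0.38, -2.0, -0.0]]
[np.float64(1.9), np.float64(1.9), np.float64(1.9)]
```

>>> {"api": "arm_command", "payload": {
  "translation": [
    [0,0,-0.5],
    [-0.8,0,0],
    [-0.8,-0.2,0],
    [0,0,0],
    [0,0,0]
  ],
  "twist": [0,0,0,0,0],
  "grip": 50
}}

```text
time_s: 5.38
tool_pos: [0.539, -0.2659, 0.0394]
tool_rot: [179.3, -1.8, -5.8]
force: [0.2, -0.7, -0.6]
grip_width: 0.0433
```

>>> {"api": "arm_command", "payload": {
  "translation": [
    [0,0,0],
    [0,0,0]
  ],
  "twist": [0,0]
}}

```text
time_s: 5.62
tool_pos: [0.5393, -0.2658, 0.0394]
tool_rot: [179.2, -1.8, -5.7]
force: [0.5, -0.1, -0.4]
grip_width: 0.0431
```

>>> {"api": "arm_command", "payload": {
  "translation": [
    [0,0,1],
    [0,0,0]
  ],
  "twist": [0,0]
}}

```text
time_s: 5.88
tool_pos: [0.5396, -0.2659, 0.0284]
tool_rot: [179.2, -1.8, -5.7]
force: [-0.7, 1.0, -0.1]
grip_width: 0.0435
```

>>> {"api": "arm_command", "payload": {
  "translation": [
    [0.1,0,0.8],
    [0,0,0.4],
    [0,0,0]
  ],
  "twist": [0,0,0]
}}

```text
time_s: 6.25
tool_pos: [0.5408, -0.2662, 0.0151]
tool_rot: [179.2, -1.7, -5.7]
force: [0.0, -0.2, 0.1]
grip_width: 0.0433
```

>>> {"api": "arm_command", "payload": {
  "translation": [
    [0,0,0],
    [0,0,0],
    [0,0,0]
  ],
  "twist": [0,0,0],
  "grip": 10,
  "force": 20
}}

```text
time_s: 6.62
tool_pos: [0.5411, -0.2663, 0.0156]
tool_rot: [179.2, -1.7, -5.7]
force: [-0.7, 0.0, -0.3]
grip_width: 0.0237
```

```bash
python3 - <<'E'
from h import *
z=telemetry.get_obs()['tool_pos'][2]
t=nest(-.058,-.038,0)
plan((t[0],t[1],z,-11.5),step=.02)
E
```

```text
4 [ 0.5411 -0.2663  0.0156] [179.23  -1.75  -5.73]
[[0.78, -1.43, -0.0], [0.74, -1.45, -0.0], [0.7, -1.46, -0.0], [0.67, -1.48, -0.0]]
[np.float64(1.4), np.float64(1.4), np.float64(1.4), np.float64(1.4)]
```

>>> {"api": "arm_command", "payload": {
  "translation": [
    [0.8,-1.4,0],
    [0.8,-1.4,0],
    [0.7,-1.5,0],
    [0.7,-1.5,0],
    [0,0,0]
  ],
  "twist": [1.4,1.4,1.4,1.4,0]
}}

```text
time_s: 7.25
tool_pos: [0.5791, -0.2118, 0.0157]
tool_rot: [179.4, -1.8, -11.6]
force: [0.1, 0.0, -0.7]
grip_width: 0.0242
```

>>> {"api": "arm_command", "payload": {
  "translation": [
    [0.3,-0.2,0],
    [0.3,-0.2,0],
    [0.2,-0.2,0]
  ],
  "twist": [0,0,0]
}}

```text
time_s: 7.62
tool_pos: [0.5826, -0.2108, 0.0154]
tool_rot: [179.3, -1.3, -11.7]
force: [-5.2, -0.8, 4.5]
grip_width: 0.0234
```

```bash
cat >> h.py <<'E'
def inn():
    o=telemetry.get_obs(); i=R.from_euler('z',-NEST[3]); print('t',o['time_s'],'in nest(mm)',(i.apply(o['tool_pos']-NEST[:3])*1000).round(1),'yaw rel',round(o['tool_rot'][2]-np.degrees(NEST[3]),2),'rot',o['tool_rot'].round(2),'F nest',i.apply(o['force']).round(1),'g',round(o['grip_width'],4))
E
python3 -c "from h import *; inn()"
```

```text
t 7.625 in nest(mm) [-53.5 -35.2   3.4] yaw rel -0.2 rot [179.3   -1.26 -11.71] F nest [-4.9 -1.9  4.5] g 0.0234
```

>>> {"api": "arm_command", "payload": {
  "translation": [
    [0.1,-0.4,0],
    [0.1,-0.4,0]
  ],
  "twist": [0,0]
}}

```text
time_s: 7.88
tool_pos: [0.5826, -0.2108, 0.0155]
tool_rot: [178.8, -1.1, -12.0]
force: [-3.0, -5.6, 0.3]
grip_width: 0.024
```

```bash
python3 -c "from h import *; inn()"
```

```text
t 7.875 in nest(mm) [-53.5 -35.2   3.5] yaw rel -0.45 rot [178.85  -1.13 -11.95] F nest [-1.9 -6.1  0.3] g 0.024
```

>>> {"api": "arm_command", "payload": {
  "translation": [
    [0,0,0],
    [0,0,-0.2],
    [0,0,-2],
    [0,0,-4],
    [0,0,-5],
    [0,0,-5],
    [0,0,-5],
    [0,0,-4]
  ],
  "twist": [0,0,0,0,0,0,0,0],
  "grip": 50
}}

```text
time_s: 8.88
tool_pos: [0.578, -0.2049, 0.2805]
tool_rot: [179.0, -1.3, -12.1]
force: [1.6, 0.7, -0.4]
grip_width: 0.0437
```

```bash
sed -i 's/^NEST=.*//; s/NEST=np.array(\[.6421,-.1870,.012,-.2008\])/NEST=np.array([.6436,-.1873,.012,-.2050])/' h.py; python3 - <<'E'
from h import *
inn(); o=telemetry.get_obs(); print(o['qpos'].round(1))
plan((.82,-.085,.27,-11.7))
shot('top','t1')
E
```

```text
t 8.875 in nest(mm) [-60.7 -30.6 268.5] yaw rel -0.34 rot [178.99  -1.33 -12.08] F nest [ 1.4  1.  -0.4] g 0.0437
[-20.1  13.9  44.2  86.4  -9.   82.2  12.2]
5 [ 0.578  -0.2049  0.2805] [178.99  -1.33 -12.08]
[[4.23, -3.36, 0.21], [4.24, -3.35, 0.21], [4.24, -3.35, 0.21], [4.24, -3.34, 0.21], [4.25, -3.34, 0.21]]
[np.float64(-0.1), np.float64(-0.1), np.float64(-0.1), np.float64(-0.1), np.float64(-0.1)]
```

>>> {"api": "arm_command", "payload": {
  "translation": [
    [4.2,-3.4,0.2],
    [4.2,-3.4,0.2],
    [4.2,-3.4,0.2],
    [4.2,-3.3,0.2],
    [4.2,-3.3,0.2]
  ],
  "twist": [0,0,0,0,0]
}}

```text
time_s: 9.55
tool_pos: [0.8263, -0.0871, 0.2975]
tool_rot: [179.3, -2.9, -12.4]
force: [1.0, -0.8, 0.3]
grip_width: 0.0435
```

>>> {"api": "arm_command", "payload": {
  "translation": [
    [4,-0.4,0],
    [4,-0.4,0],
    [4,-0.4,0],
    [4,-0.4,0],
    [4,-0.4,0]
  ],
  "twist": [0,0,0,0,0]
}}

```text
time_s: 10.18
tool_pos: [0.9367, -0.1038, 0.2881]
tool_rot: [-179.5, -7.5, -13.5]
force: [0.0, -0.9, 0.0]
grip_width: 0.0434
```

```bash
python3 - <<'E'
from h import *
inn(); o=telemetry.get_obs(); print(o['qpos'].round(1),o['tool_pos'], T()[:3,2])
E
```

```text
t 10.175 in nest(mm) [270.  141.5 276.1] yaw rel -1.74 rot [-179.5    -7.54  -13.48] F nest [ 0.2 -0.9  0. ] g 0.0434
[  3.1  65.2  55.9   3.5 -54.2 105.3  -7.1] [ 0.93670494 -0.1037667   0.28807038] [ 0.12963346 -0.02205689 -0.99131663]
```

>>> {"api": "arm_command", "payload": {
  "translation": [
    [5,-0.5,0],
    [5,-0.5,0],
    [5,-0.5,0],
    [5,-0.5,0],
    [5,-0.5,0]
  ],
  "twist": [0,0,0,0,0]
}}

```text
time_s: 10.8
tool_pos: [1.0155, -0.1169, 0.2715]
tool_rot: [-178.6, -18.1, -13.5]
force: [-0.3, 0.5, -0.3]
grip_width: 0.0435
```

```bash
python3 - <<'E'
from h import *
inn(); o=telemetry.get_obs(); print(o['qpos'].round(1),o['tool_pos'], T()[:3,2])
E
```

```text
t 10.8 in nest(mm) [349.8 144.7 259.5] yaw rel -1.74 rot [-178.58  -18.06  -13.48] F nest [-0.4  0.4 -0.3] g 0.0435
[  3.3  67.5  65.4   3.3 -63.5  93.   -6.6] [ 1.01554806 -0.11687672  0.27147156] [ 0.30717351 -0.04823666 -0.95043025]
```

>>> {"api": "arm_command", "payload": {
  "translation": [
    [5,-1.2,0],
    [5,-1.2,0],
    [5,-1.2,0],
    [5,-1.2,0]
  ],
  "twist": [0,0,0,0]
}}

```text
time_s: 11.3
tool_pos: [1.0704, -0.0987, 0.2933]
tool_rot: [-177.6, -26.9, -13.6]
force: [-0.1, -0.5, 0.0]
grip_width: 0.0437
```

```bash
python3 - <<'E'
from h import *
inn(); o=telemetry.get_obs(); print(o['qpos'].round(1),o['tool_pos'], T()[:3,2])
E
```

```text
t 11.3 in nest(mm) [399.8 173.6 281.3] yaw rel -1.87 rot [-177.56  -26.91  -13.61] F nest [ 0.  -0.5  0. ] g 0.0437
[  1.7  67.6  68.3   3.3 -65.6  84.2  -7.8] [ 1.07042263 -0.09868734  0.29327749] [ 0.4495144  -0.06498018 -0.89090649]
```

>>> {"api": "arm_command", "payload": {
  "translation": [
    [5,-2.5,0],
    [0,0,0]
  ],
  "twist": [0,0]
}}

```text
time_s: 11.55
tool_pos: [1.0842, -0.0794, 0.304]
tool_rot: [-177.1, -29.3, -13.6]
force: [0.2, 0.1, 0.1]
grip_width: 0.0437
```

>>> {"api": "arm_command", "payload": {
  "translation": [
    [-4,0,-2],
    [-4,0,-2],
    [-4,0,-2],
    [-4,0,-2]
  ],
  "twist": [0,0,0,0]
}}

```text
time_s: 12.05
tool_pos: [0.952, -0.0526, 0.304]
tool_rot: [-177.6, -30.1, -13.6]
force: [1.1, 0.1, 2.1]
grip_width: 0.0433
```

```bash
python3 - <<'E'
from h import *
inn(); o=telemetry.get_obs(); print(o['qpos'].round(1),o['tool_pos'], T()[:3,2])
E
```

```text
t 12.05 in nest(mm) [274.5 194.6 292. ] yaw rel -1.81 rot [-177.59  -30.13  -13.55] F nest [1.1 0.3 2.1] g 0.0433
[-33.1  48.2  70.1  60.7 -52.2  66.7  10.7] [ 0.95196786 -0.05260536  0.30401112] [ 0.49739898 -0.07663753 -0.86413016]
```

```bash
cat >> h.py <<'E'
def planT(*wps,step=.05,da=9):
    """wps: (pos, xdir): twist about tool z to bring tool x near xdir; uses the true tilt"""
    M=T(); p=M[:3,3]; A=M[:3,:3]; rows=[]
    for t,xd in wps:
        t=np.array(t); 
        if xd is None: dy=0
        else:
            v=A.T@np.array(xd); dy=np.degrees(np.arctan2(v[1],v[0]))
        n=max(1,int(np.ceil(max(np.linalg.norm(t-p)/step,abs(dy)/da))))
        for i in range(n):
            rows.append((A.T@(t-p)/n*100,dy/n)); A=A@R.from_euler('z',dy/n,degrees=True).as_matrix()
        p=t
    print(len(rows),M[:3,3].round(4),'z',M[:3,2].round(3)); print([np.round(r[0],2).tolist() for r in rows]); print([round(float(r[1]),1) for r in rows])
def slope(s,y,n): return rk(RACK,[[s,y,n]])[0]
SX=slope(1,0,0)-slope(0,0,0); SY=slope(0,1,0)-slope(0,0,0); SN=slope(0,0,1)-slope(0,0,0)
def inr(s,y):
    M=T();o=telemetry.get_obs();Q=np.c_[SX,SY,SN]; print('t',o['time_s'],'rack rel mm',((Q.T@(M[:3,3]-slope(s,y,0)))*1000).round(1),'x in slope',(Q.T@M[:3,0]).round(3),'z',(Q.T@M[:3,2]).round(3),'g',round(o['grip_width'],4),'F',(Q.T@o['force']).round(1),'q',o['qpos'].round(0))
E
python3 - <<'E'
from h import *
planT((slope(.0573,0,.09)+[.03,0,.05],SX),(slope(.0573,0,.06),SX))
E
```

```text
13 [ 0.952  -0.0526  0.304 ] z [ 0.497 -0.077 -0.864]
[[-4.03, -1.84, -1.46], [-4.01, -1.88, -1.46], [-3.99, -1.93, -1.46], [-3.97, -1.97, -1.46], [-3.95, -2.01, -1.46], [-3.93, -2.05, -1.46], [-3.91, -2.09, -1.46], [-3.89, -2.13, -1.46], [-3.86, -2.17, -1.46], [-3.84, -2.22, -1.46], [-3.82, -2.26, -1.46], [-2.55, 0.08, 2.91], [-2.55, 0.08, 2.91]]
[-0.6, -0.6, -0.6, -0.6, -0.6, -0.6, -0.6, -0.6, -0.6, -0.6, -0.6, -0.0, -0.0]
```

>>> {"api": "arm_command", "payload": {
  "translation": [
    [-4.0,-1.8,-1.5],
    [-4.0,-1.9,-1.5],
    [-4.0,-1.9,-1.5],
    [-4.0,-2.0,-1.5],
    [-4.0,-2.0,-1.5],
    [-3.9,-2.0,-1.5],
    [-3.9,-2.1,-1.5],
    [-3.9,-2.1,-1.5],
    [-3.9,-2.2,-1.5]
  ],
  "twist": [-0.6,-0.6,-0.6,-0.6,-0.6,-0.6,-0.6,-0.6,-0.6]
}}

```text
time_s: 13.18
tool_pos: [0.5991, 0.2002, 0.24]
tool_rot: [179.4, -29.9, -6.9]
force: [0.5, 0.1, -1.9]
grip_width: 0.0435
```

```bash
python3 - <<'E'
from h import *
inr(.0573,0)
planT((slope(.0573,0,.09)+[.03,0,.03],SX),(slope(.0573,0,.05),SX),step=.04)
E
```

```text
t 13.175 rack rel mm [110.1 -38.   98.2] x in slope [ 1.    -0.016 -0.002] z [-0.002 -0.02  -1.   ] g 0.0435 F [-0.5  0.2 -1.9] q [-100.   -9.   64.  111.   35.   55.  -58.]
5 [0.5991 0.2002 0.24  ] z [ 0.493 -0.071 -0.867]
[[-2.33, -1.33, -0.12], [-2.32, -1.34, -0.12], [-2.32, -1.36, -0.12], [-2.04, 0.1, 2.56], [-2.04, 0.1, 2.56]]
[-0.3, -0.3, -0.3, -0.0, -0.0]
```

>>> {"api": "arm_command", "payload": {
  "translation": [
    [-2.3,-1.3,0],
    [-2.3,-1.3,0],
    [-2.3,-1.4,0],
    [-2.0,0,2.3],
    [-1.5,0,1.5],
    [-0.5,0,1],
    [0,0,0]
  ],
  "twist": [-0.3,-0.3,-0.3,0,0,0,0]
}}

```text
time_s: 14.05
tool_pos: [0.5263, 0.2541, 0.1413]
tool_rot: [179.6, -29.5, -5.5]
force: [0.9, -0.2, 1.7]
grip_width: 0.0438
```

```bash
python3 - <<'E'
from h import *
inr(.0573,0)
planT((slope(.0573,0,.025),SX),(slope(.0573,0,.003),SX),step=.02)
E
```

```text
t 14.05 rack rel mm [-6.7  8.2 51.7] x in slope [ 1.     0.005 -0.008] z [-0.008 -0.004 -1.   ] g 0.0438 F [ 1.6 -0.1  1. ] q [-101.   -4.   58.  122.   37.   46.  -71.]
4 [0.5263 0.2541 0.1413] z [ 0.49  -0.055 -0.87 ]
[[0.34, 0.41, 1.33], [0.34, 0.4, 1.33], [0.01, -0.0, 1.1], [0.01, -0.0, 1.1]]
[0.2, 0.2, 0.0, 0.0]
```

>>> {"api": "arm_command", "payload": {
  "translation": [
    [0.3,0.4,1.3],
    [0.3,0.4,1.3],
    [0,0,1.1],
    [0,0,0.7],
    [0,0,0]
  ],
  "twist": [0.2,0.1,0,0,0]
}}

```text
time_s: 14.68
tool_pos: [0.5574, 0.2447, 0.1106]
tool_rot: [-179.8, -29.8, -6.1]
force: [-0.0, 0.1, 0.1]
grip_width: 0.0433
```

```bash
python3 - <<'E'
from h import *
inr(.0573,0)
E
```

```text
t 14.675 rack rel mm [5.5 2.  9.2] x in slope [ 1.    -0.004 -0.003] z [-0.003  0.001 -1.   ] g 0.0433 F [0.  0.1 0.1] q [-98.   5.  62. 122.  26.  36. -61.]
```

>>> {"api": "arm_command", "payload": {
  "translation": [
    [-0.5,0.2,0.3],
    [0,0,0.3],
    [0,0,0]
  ],
  "twist": [0,0,0]
}}

```text
time_s: 15.05
tool_pos: [0.5561, 0.2437, 0.1037]
tool_rot: [-179.7, -29.9, -6.2]
force: [0.1, 0.2, 0.1]
grip_width: 0.0436
```

>>> {"api": "arm_command", "payload": {
  "translation": [
    [0,0,0],
    [0,0,0],
    [0,0,0]
  ],
  "twist": [0,0,0],
  "grip": 10,
  "force": 35
}}

```text
time_s: 15.42
tool_pos: [0.5576, 0.2438, 0.105]
tool_rot: [-179.6, -30.0, -6.2]
force: [3.8, 1.3, 1.1]
grip_width: 0.0232
```

```bash
python3 - <<'E'
from h import *
inr(.0573,0)
E
```

```text
t 15.425 rack rel mm [3.  1.1 4.2] x in slope [ 1.    -0.005  0.   ] z [ 0.     0.004 -1.   ] g 0.0232 F [ 3.7  1.7 -0.8] q [-98.   6.  62. 122.  26.  35. -61.]
```

>>> {"api": "arm_command", "payload": {
  "translation": [
    [0,0,-0.5],
    [0,0,-1.2],
    [0,0,-1.5],
    [0,0,-2],
    [0,0,-2],
    [0,0,-2]
  ],
  "twist": [0,0,0,0,0,0]
}}

```text
time_s: 16.18
tool_pos: [0.5068, 0.2455, 0.1836]
tool_rot: [-180.0, -29.7, -6.3]
force: [-0.4, 0.2, -1.7]
grip_width: 0.0236
```

```bash
cat >> h.py <<'E'
NX=nest(1,0,0)-nest(0,0,0)
E
python3 - <<'E'
from h import *
inr(.0573,0); h=T()[:3,3]
t=nest(-.065,-.040,.0485)
planT(([.53,.20,.31],None),([.56,-.20,.31],NX),(t+[0,0,.06],NX))
E
```

```text
t 16.175 rack rel mm [-1.6 -2.4 97.6] x in slope [ 1.    -0.006 -0.006] z [-0.006 -0.003 -1.   ] g 0.0236 F [-1.3  0.2 -1.2] q [-101.  -14.   53.  122.   44.   56.  -75.]
16 [0.5068 0.2455 0.1836] z [ 0.492 -0.053 -0.869]
[[2.9, 1.42, -3.2], [2.9, 1.42, -3.2], [2.9, 1.42, -3.2], [0.71, 4.38, 0.4], [0.76, 4.37, 0.4], [0.82, 4.36, 0.4], [0.87, 4.35, 0.4], [0.92, 4.34, 0.4], [0.98, 4.33, 0.4], [1.03, 4.32, 0.4], [1.08, 4.3, 0.4], [1.14, 4.29, 0.4], [-2.01, 0.53, 4.28], [-2.01, 0.53, 4.28], [-2.01, 0.53, 4.28], [-2.01, 0.53, 4.28]]
[0.0, 0.0, 0.0, 0.7, 0.7, 0.7, 0.7, 0.7, 0.7, 0.7, 0.7, 0.7, 0.0, 0.0, 0.0, 0.0]
```

```bash
python3 - <<'E'
from h import *
t=nest(-.065,-.040,.0485)
planT(([.60,.17,.30],None),([.60,-.18,.31],NX))
E
```

```text
12 [0.5068 0.2455 0.1836] z [ 0.492 -0.053 -0.869]
[[3.63, 1.62, -1.28], [3.63, 1.62, -1.28], [3.63, 1.62, -1.28], [3.63, 1.62, -1.28], [0.48, 4.35, 0.12], [0.54, 4.34, 0.12], [0.6, 4.33, 0.12], [0.66, 4.33, 0.12], [0.72, 4.32, 0.12], [0.78, 4.31, 0.12], [0.83, 4.29, 0.12], [0.89, 4.28, 0.12]]
[0.0, 0.0, 0.0, 0.0, 0.8, 0.8, 0.8, 0.8, 0.8, 0.8, 0.8, 0.8]
```

>>> {"api": "arm_command", "payload": {
  "translation": [
    [3.6,1.6,-1.3],
    [3.6,1.6,-1.3],
    [3.6,1.6,-1.6],
    [3.6,1.6,-1.6],
    [0.5,3,0]
  ],
  "twist": [0,0,0,0,0.8]
}}

```text
time_s: 16.8
tool_pos: [0.5949, 0.1416, 0.3094]
tool_rot: [-179.4, -29.3, -6.8]
force: [0.2, -0.7, -1.5]
grip_width: 0.0236
```

```bash
python3 - <<'E'
from h import *
inn();print(T()[:3,:4].round(3),telemetry.get_obs()['qpos'].round(0))
t=nest(-.065,-.040,.0485)
planT(([.60,-.18,.30],NX),(t+[0,0,.05],NX))
E
```

```text
t 16.8 in nest(mm) [-114.6  312.1  297.4] yaw rel 4.95 rot [-179.36  -29.26   -6.8 ] F nest [ 0.3 -0.6 -1.5] g 0.0236
[[ 0.866 -0.113  0.487  0.595]
 [-0.103 -0.994 -0.047  0.142]
 [ 0.489 -0.01  -0.872  0.309]] [-83. -17.  50. 108.  34.  62. -50.]
11 [0.5949 0.1416 0.3094] z [ 0.487 -0.047 -0.872]
[[0.47, 4.56, 0.37], [0.54, 4.55, 0.37], [0.61, 4.54, 0.37], [0.68, 4.53, 0.37], [0.74, 4.52, 0.37], [0.81, 4.51, 0.37], [0.88, 4.5, 0.37], [-2.72, 1.24, 3.83], [-2.72, 1.24, 3.83], [-2.72, 1.24, 3.83], [-2.72, 1.24, 3.83]]
[0.9, 0.9, 0.9, 0.9, 0.9, 0.9, 0.9, 0.0, 0.0, 0.0, 0.0]
```

>>> {"api": "arm_command", "payload": {
  "translation": [
    [0.6,4.5,0.3],
    [0.6,4.5,0.3],
    [0.6,4.5,0.3],
    [0.7,4.5,0.4],
    [0.7,4.5,0.4],
    [0.8,4.5,0.4],
    [0.9,4.5,0.4],
    [-2,0.5,2]
  ],
  "twist": [0.9,0.9,0.9,0.9,0.9,0.9,0.9,0]
}}

```text
time_s: 17.8
tool_pos: [0.585, -0.1932, 0.2705]
tool_rot: [-175.7, -28.5, -14.6]
force: [-0.1, 1.8, -1.4]
grip_width: 0.0241
```

```bash
python3 - <<'E'
from h import *
inn();print(T()[:3,:4].round(3),telemetry.get_obs()['qpos'].round(0))
t=nest(-.065,-.040,.0485)
planT((t+[0,0,.05],NX),(t,NX),step=.035)
E
```

```text
t 17.8 in nest(mm) [-56.2 -17.7 258.5] yaw rel -2.85 rot [-175.68  -28.51  -14.6 ] F nest [-0.4  1.8 -1.4] g 0.0241
[[ 0.85  -0.217  0.48   0.585]
 [-0.222 -0.974 -0.047 -0.193]
 [ 0.477 -0.066 -0.876  0.271]] [-39. -15.  51. 112.  10.  49.  -4.]
7 [ 0.585  -0.1932  0.2705] z [ 0.48  -0.047 -0.876]
[[-1.66, 0.66, 2.7], [-1.66, 0.65, 2.7], [-1.67, 0.65, 2.7], [-1.67, 0.64, 2.7], [-1.67, 0.64, 2.7], [-1.2, 0.15, 2.19], [-1.2, 0.15, 2.19]]
[-0.2, -0.2, -0.2, -0.2, -0.2, -0.0, -0.0]
```

>>> {"api": "arm_command", "payload": {
  "translation": [
    [-1.7,0.7,2.7],
    [-1.7,0.7,2.7],
    [-1.7,0.6,2.7],
    [-1.7,0.6,2.7],
    [-1.6,0.6,2.5],
    [-0.6,0.1,1.2],
    [0,0,0]
  ],
  "twist": [-0.2,-0.2,-0.2,-0.2,-0.2,0,0]
}}

```text
time_s: 18.68
tool_pos: [0.561, -0.2069, 0.0864]
tool_rot: [-175.7, -27.6, -13.5]
force: [0.1, -1.0, -1.5]
grip_width: 0.0234
```

```bash
python3 - <<'E'
from h import *
inn();print(T()[:3,:4].round(3),telemetry.get_obs()['qpos'].round(0))
t=nest(-.065,-.040,.0485)
planT((t+[0,0,.01],NX),(t,NX),step=.015)
E
```

```text
t 18.675 in nest(mm) [-76.9 -36.   74.4] yaw rel -1.73 rot [-175.72  -27.58  -13.48] F nest [ 0.3 -0.9 -1.5] g 0.0234
[[ 0.862 -0.199  0.466  0.561]
 [-0.207 -0.978 -0.035 -0.207]
 [ 0.463 -0.066 -0.884  0.086]] [-45.   3.  71. 126. -25.  29.  32.]
3 [ 0.561  -0.2069  0.0864] z [ 0.466 -0.035 -0.884]
[[0.16, 0.26, 0.96], [0.16, 0.26, 0.96], [-0.46, 0.07, 0.88]]
[0.1, 0.1, -0.0]
```

>>> {"api": "arm_command", "payload": {
  "translation": [
    [0.2,0.3,1.0],
    [0.2,0.3,0.9],
    [-0.3,0,0.6],
    [0,0,0]
  ],
  "twist": [0,0,0,0]
}}

```text
time_s: 19.18
tool_pos: [0.5737, -0.2116, 0.0664]
tool_rot: [-175.4, -27.6, -13.4]
force: [0.2, 0.2, -1.2]
grip_width: 0.0236
```

```bash
python3 - <<'E'
from h import *
inn();print(T()[:3,:4].round(3),telemetry.get_obs()['qpos'].round(0))
a=shot('side','s1'); t=shot('top','t2')
o=np.hstack([cv2.resize(a[140:240,260:400],(420,300),interpolation=cv2.INTER_CUBIC),cv2.resize(t[140:240,340:460],(360,300),interpolation=cv2.INTER_CUBIC)]); cv2.imwrite('pics/c4.png',o)
E
```

```text
t 19.175 in nest(mm) [-63.5 -38.1  54.4] yaw rel -1.66 rot [-175.43  -27.61  -13.41] F nest [ 0.2  0.2 -1.2] g 0.0236
[[ 0.862 -0.195  0.468  0.574]
 [-0.206 -0.978 -0.03  -0.212]
 [ 0.463 -0.071 -0.883  0.066]] [-37.  10.  65. 125. -41.  30.  45.]
```

View pics/c4.png

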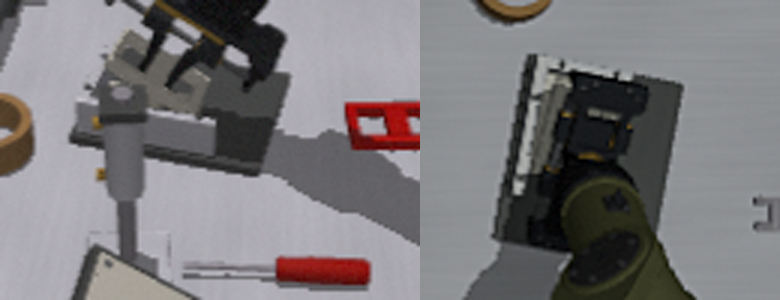

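>>> {"api": "arm_command", "payload": {
  "translation": [
    [-0.2,0,0.4],
    [-0.2,0,0.4],
    [0,0,0]
  ],
  "twist": [0,0,0]
}}

```text
time_s: 19.65
tool_pos: [0.5752, -0.2107, 0.0587]
tool_rot: [-175.3, -27.8, -13.4]
force: [-0.8, -0.8, -0.8]
grip_width: 0.0241
```

>>> {"api": "arm_command", "payload": {
  "translation": [
    [0,0,0],
    [0,0,0],
    [0,0,0],
    [0,0,0]
  ],
  "twist": [0,0,0,0],
  "grip": 50
}}

```text
time_s: 20.15
tool_pos: [0.5763, -0.2115, 0.0599]
tool_rot: [-175.4, -27.9, -13.4]
force: [-0.3, 0.2, -0.2]
grip_width: 0.0428
```

```bash
python3 - <<'E'
from h import *
inn();print(T()[:3,:4].round(3),telemetry.get_obs()['qpos'].round(0))
a=shot('side','s2'); t=shot('top','t3')
o=np.hstack([cv2.resize(a[140:240,260:400],(420,300),interpolation=cv2.INTER_CUBIC),cv2.resize(t[140:240,340:460],(360,300),interpolation=cv2.INTER_CUBIC)]); cv2.imwrite('pics/c5.png',o)
E
```

```text
t 20.15 in nest(mm) [-61.  -37.4  47.9] yaw rel -1.7 rot [-175.36  -27.92  -13.44] F nest [-0.3  0.1 -0.2] g 0.0428
[[ 0.859 -0.195  0.473  0.576]
 [-0.205 -0.978 -0.03  -0.211]
 [ 0.468 -0.072 -0.881  0.06 ]] [-35.  11.  63. 125. -44.  30.  47.]
```

>>> {"api": "arm_command", "payload": {
  "translation": [
    [0,0,-2],
    [0,0,-3],
    [-1,1,-3],
    [-2,2,0],
    [-2,2,0],
    [0,0,0]
  ],
  "twist": [0,0,0,0,0,0],
  "grip": 0
}}

```text
time_s: 21.0
tool_pos: [0.4937, -0.2429, 0.0906]
tool_rot: [-174.9, -27.5, -13.4]
force: [0.2, 0.6, -0.5]
grip_width: 0.0009
```

```bash
python3 - <<'E'
from h import *
inn();print(T()[:3,:4].round(3),telemetry.get_obs()['qpos'].round(0))
a=shot('wrist','w3'); s=shot('side','s3')
# overlay ideal flat second plate outline at (-55,-35) top z 28
P=lambda z:proj('w3',np.array([nest(x,y,z) for x,y in [(-.11,-.07),(0,-.07),(0,0),(-.11,0)]]))
k=2
c=cv2.resize(a,None,fx=1.2,fy=1.2,interpolation=cv2.INTER_CUBIC)
cv2.polylines(c,[(P(.028)*1.2).round().astype(int)],True,(0,0,255),1)
cv2.imwrite('pics/c6.png',np.hstack([c[:, :],])); print(c.shape,P(.028).round(0))
E
```

```text
t 21.0 in nest(mm) [-135.5  -84.9   78.6] yaw rel -1.63 rot [-174.86  -27.49  -13.37] F nest [ 0.1  0.6 -0.5] g 0.0009
[[ 0.863 -0.19   0.468  0.494]
 [-0.205 -0.979 -0.019 -0.243]
 [ 0.462 -0.08  -0.884  0.091]] [-39. -13.  68. 130.  -2.  30.  21.]
(480, 768, 3) [[317. 198.]
 [425. 185.]
 [428. 105.]
 [315.  99.]]
```

View pics/c6.png

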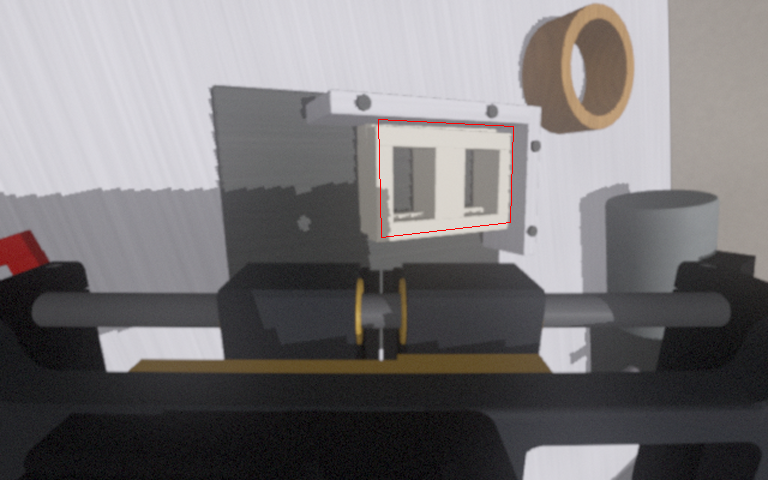

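```bash
python3 - <<'E'
from h import *
planT((nest(-.138,-.04,.05),None),(nest(-.138,-.04,.018),None),step=.03)
planT((T()[:3,3]+NX*.01,None)) ; planT((T()[:3,3]+np.array([-NX[1],NX[0],0])*.01,None))
E
```

```text
4 [ 0.4956 -0.242   0.0916] z [ 0.469 -0.02  -0.883]
[[-0.92, -2.07, 1.38], [-0.92, -2.07, 1.38], [-0.74, 0.12, 1.41], [-0.74, 0.12, 1.41]]
[0.0, 0.0, 0.0, 0.0]
1 [ 0.4956 -0.242   0.0916] z [ 0.469 -0.02  -0.883]
[[0.89, 0.02, 0.46]]
[0.0]
1 [ 0.4956 -0.242   0.0916] z [ 0.469 -0.02  -0.883]
[[-0.02, -1.0, 0.08]]
[0.0]
```

>>> {"api": "arm_command", "payload": {
  "translation": [
    [-0.9,-2.0,1.4],
    [-0.9,-2.0,1.4],
    [-0.7,0.1,1.4],
    [-0.7,0.1,1.2],
    [0,0,0]
  ],
  "twist": [0,0,0,0,0]
}}

```text
time_s: 21.72
tool_pos: [0.5067, -0.195, 0.0334]
tool_rot: [-175.3, -27.8, -12.6]
force: [-0.0, -0.6, -0.7]
grip_width: 0.0005
```

```bash
python3 -c "from h import *; inn()"
```

```text
t 21.725 in nest(mm) [-132.5  -35.4   21.4] yaw rel -0.87 rot [-175.25  -27.85  -12.62] F nest [ 0.1 -0.6 -0.7] g 0.0005
```

>>> {"api": "arm_command", "payload": {
  "translation": [
    [0.35,0,0.4],
    [0.35,0,0.2],
    [0.35,0,0.2],
    [0.25,0,0.12]
  ],
  "twist": [0,0,0,0]
}}

```text
time_s: 22.22
tool_pos: [0.5218, -0.196, 0.0313]
tool_rot: [-175.3, -27.5, -12.3]
force: [-19.5, 1.2, 11.1]
grip_width: 0.0004
```

```bash
python3 -c "from h import *; inn()"
```

```text
t 22.225 in nest(mm) [-117.5  -33.3   19.3] yaw rel -0.54 rot [-175.31  -27.52  -12.29] F nest [-19.4  -2.8  11.1] g 0.0004
```

```bash
python3 - <<'E'
from h import *
planT((nest(-.13,-.035,.025),None),(nest(-.13,-.098,.03),None),(nest(-.055,-.098,.03),None),(nest(-.055,-.098,.019),None),step=.035)
E
```

```text
7 [ 0.5218 -0.196   0.0313] z [ 0.467 -0.018 -0.884]
[[-0.85, 0.09, -1.09], [0.14, 3.12, -0.46], [0.14, 3.12, -0.46], [2.22, 0.07, 1.15], [2.22, 0.07, 1.15], [2.22, 0.07, 1.15], [-0.51, 0.08, 0.97]]
[0.0, 0.0, 0.0, 0.0, 0.0, 0.0, 0.0]
```

>>> {"api": "arm_command", "payload": {
  "translation": [
    [-0.9,0.1,-1.1],
    [0.1,3.1,-0.5],
    [0.1,3.1,-0.5],
    [2.2,0.1,1.1],
    [2.2,0.1,1.1],
    [2.2,0.1,1.1],
    [-0.5,0.1,0.9],
    [0,0,0]
  ],
  "twist": [0,0,0,0,0,0,0,0]
}}

```text
time_s: 23.22
tool_pos: [0.5722, -0.2731, 0.037]
tool_rot: [-175.3, -27.6, -11.9]
force: [-0.5, 1.2, 0.0]
grip_width: 0.0008
```

```bash
python3 -c "from h import *; inn()"
```

```text
t 23.225 in nest(mm) [-52.4 -98.5  25. ] yaw rel -0.17 rot [-175.34  -27.59  -11.91] F nest [-0.7  1.1  0. ] g 0.0008
```

>>> {"api": "arm_command", "payload": {
  "translation": [
    [-0.2,-0.5,0.5],
    [0,-0.5,0],
    [0,-0.4,0],
    [0,-0.3,0],
    [0,-0.3,0],
    [0,-0.25,0]
  ],
  "twist": [0,0,0,0,0,0]
}}

```text
time_s: 23.98
tool_pos: [0.576, -0.2558, 0.0354]
tool_rot: [-175.9, -27.8, -12.1]
force: [-0.2, -5.1, -1.2]
grip_width: 0.0001
```

```bash
python3 -c "from h import *; inn()"
```

```text
t 23.975 in nest(mm) [-52.2 -80.8  23.4] yaw rel -0.4 rot [-175.87  -27.84  -12.14] F nest [ 0.8 -5.  -1.2] g 0.0001
```

Contact; one more push in y, then back off and check numerically in a wrist picture.

>>> {"api": "arm_command", "payload": {
  "translation": [
    [0,-0.35,0],
    [0,-0.35,0]
  ],
  "twist": [0,0]
}}

```text
time_s: 24.22
tool_pos: [0.576, -0.2557, 0.0369]
tool_rot: [-176.4, -28.0, -12.4]
force: [-1.3, -7.0, -2.0]
grip_width: 0.0002
```

```bash
python3 -c "from h import *; inn()
planT((nest(-.055,-.11,.03),None),(nest(-.10,-.12,.20),None))"
```

```text
t 24.225 in nest(mm) [-52.3 -80.8  24.9] yaw rel -0.65 rot [-176.43  -28.02  -12.4 ] F nest [ 0.2 -7.1 -2. ] g 0.0002
5 [ 0.576  -0.2557  0.0369] z [ 0.471 -0.04  -0.881]
[[0.03, 2.89, -0.74], [1.01, -0.0, -4.29], [1.01, -0.0, -4.29], [1.01, -0.0, -4.29], [1.01, -0.0, -4.29]]
[0.0, 0.0, 0.0, 0.0, 0.0]
```

>>> {"api": "arm_command", "payload": {
  "translation": [
    [0,2.9,-0.7],
    [1.0,0,-4.3],
    [1.0,0,-4.3],
    [1.0,0,-4.3],
    [2.2,0,-4.5],
    [2.2,0,-4.5],
    [0,0,0]
  ],
  "twist": [0,0,0,0,0,0,0],
  "grip": 50
}}

```text
time_s: 25.1
tool_pos: [0.5325, -0.2831, 0.2504]
tool_rot: [-175.5, -27.3, -12.4]
force: [0.3, -0.1, 0.2]
grip_width: 0.0437
```

```bash
python3 - <<'E'
from h import *
inn(); print(telemetry.get_obs()['tool_pos'],telemetry.get_obs()['qpos'].round(0))
a=shot('wrist','w4')
planT(([.60,-.10,.30],None),([.60,.10,.30],SX),([.52,.18,.22],SX),step=.055)
E
```

```text
t 25.1 in nest(mm) [ -89.3 -116.4  238.4] yaw rel -0.65 rot [-175.52  -27.32  -12.4 ] F nest [ 0.3 -0.   0.2] g 0.0437
[ 0.53251226 -0.28311886  0.25039423] [-31. -15.  57. 112.   1.  51.  17.]
11 [ 0.5312 -0.2824  0.2476] z [ 0.46  -0.021 -0.888]
[[1.22, -4.88, -0.47], [1.22, -4.88, -0.47], [1.22, -4.88, -0.47], [1.22, -4.88, -0.47], [-0.96, -4.91, -0.11], [-0.83, -4.93, -0.11], [-0.7, -4.95, -0.11], [-0.58, -4.97, -0.11], [-3.82, -2.36, 1.09], [-3.82, -2.36, 1.09], [-3.82, -2.36, 1.09]]
[0.0, 0.0, 0.0, 0.0, -1.5, -1.5, -1.5, -1.5, -0.0, -0.0, -0.0]
```

>>> {"api": "arm_command", "payload": {
  "translation": [
    [1.3,-4.9,-0.8],
    [1.3,-4.9,-0.8],
    [1.3,-4.9,-0.5],
    [1.3,-4.9,-0.5],
    [-0.9,-4.9,0],
    [-0.8,-4.9,0],
    [-0.7,-4.9,0],
    [-0.6,-4.9,0]
  ],
  "twist": [0,0,0,0,-1.5,-1.5,-1.5,-1.5]
}}

```text
time_s: 26.15
tool_pos: [0.5974, 0.1057, 0.2887]
tool_rot: [-178.7, -25.8, -6.1]
force: [0.9, 0.5, -0.1]
grip_width: 0.0435
```

```bash
python3 - <<'E'
from h import *
inr(-.0573,-.071);print(telemetry.get_obs()['tool_pos'])
planT((slope(0,-.071,.07),SX),(slope(-.0573,-.071,.045),SX),step=.045)
a=cv2.imread('pics/w4.png'); c=cv2.resize(a[0:230,250:550],(780,598),interpolation=cv2.INTER_CUBIC)
for z in(.028,):
  P=proj('w4',np.array([nest(x,y,z) for x,y in [(-.11,-.07),(0,-.07),(0,0),(-.11,0)]])); cv2.polylines(c,[((P-[250,0])*2.6).round().astype(int)],True,(0,0,255),1)
cv2.imwrite('pics/c7.png',c)
E
```

```text
t 26.15 rack rel mm [256.  -61.2 136.4] x in slope [ 0.997 -0.004 -0.073] z [-0.073  0.021 -0.997] g 0.0435 F [ 0.7  0.6 -0.5] q [-37.  -8.  17. 108.  14.  56. -31.]
[0.59743931 0.10570222 0.28870479]
7 [0.5974 0.1057 0.2887] z [ 0.435 -0.024 -0.9  ]
[[-3.87, -1.17, 1.64], [-3.87, -1.18, 1.64], [-3.87, -1.18, 1.64], [-3.87, -1.19, 1.64], [-3.87, -1.19, 1.64], [-2.77, 0.03, 1.46], [-2.77, 0.03, 1.46]]
[-0.1, -0.1, -0.1, -0.1, -0.1, -0.0, -0.0]
```

View pics/c7.png

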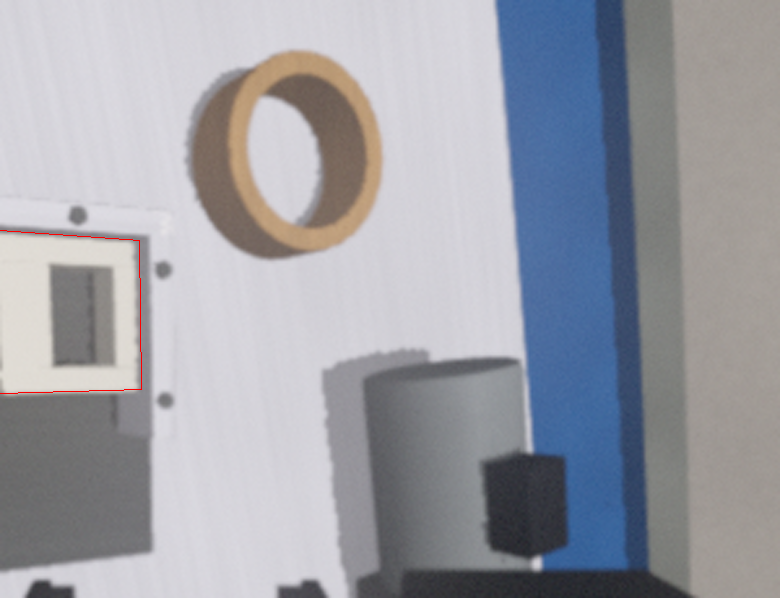

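>>> {"api": "arm_command", "payload": {
  "translation": [
    [-3.9,-1.1,1.6],
    [-3.9,-1.1,1.6],
    [-3.9,-1.1,1.6],
    [-3.9,-1.1,1.6],
    [-3.5,-1.1,1.2],
    [-2,0,0.5]
  ],
  "twist": [0,0,0,0,0,0]
}}

```text
time_s: 26.9
tool_pos: [0.4347, 0.1816, 0.1068]
tool_rot: [-179.5, -24.6, -5.3]
force: [0.7, 0.5, 0.4]
grip_width: 0.0435
```

```bash
python3 - <<'E'
from h import *
inr(-.0573,-.071);print(telemetry.get_obs()['tool_pos'])
planT((slope(-.0573,-.071,.045),SX),step=.03)
E
```

```text
t 26.9 rack rel mm [18.2 -2.3 63.7] x in slope [ 0.995  0.009 -0.095] z [-0.095  0.012 -0.995] g 0.0435 F [0.8 0.6 0. ] q [-41. -12.   2. 133.  25.  43. -60.]
[0.43473276 0.18156619 0.10681553]
1 [0.4347 0.1816 0.1068] z [ 0.415 -0.03  -0.909]
[[-1.63, -0.22, 2.04]]
[0.4]
```

>>> {"api": "arm_command", "payload": {
  "translation": [
    [-0.6,-0.1,1.0],
    [-0.5,-0.1,1.0],
    [0,0,0]
  ],
  "twist": [0.2,0.2,0]
}}

```text
time_s: 27.28
tool_pos: [0.4306, 0.1821, 0.0788]
tool_rot: [-179.6, -24.2, -5.6]
force: [0.4, -0.5, 1.0]
grip_width: 0.0434
```

```bash
python3 - <<'E'
from h import *
inr(-.0573,-.071);print(telemetry.get_obs()['tool_pos'])
planT((slope(-.0573,-.071,.025),SX),(slope(-.0573,-.071,.005),SX),step=.015)
E
```

```text
t 27.275 rack rel mm [ 0.6 -2.2 41.5] x in slope [ 0.995  0.004 -0.101] z [-0.101  0.008 -0.995] g 0.0434 F [ 0.9 -0.5  0.7] q [-40. -10.   1. 135.  27.  40. -63.]
[0.4306487  0.1820941  0.07877048]
4 [0.4306 0.1821 0.0788] z [ 0.409 -0.034 -0.912]
[[0.05, -0.1, 0.82], [0.05, -0.1, 0.82], [0.1, 0.01, 0.99], [0.1, 0.01, 0.99]]
[0.1, 0.1, -0.0, -0.0]
```

>>> {"api": "arm_command", "payload": {
  "translation": [
    [0,-0.1,0.9],
    [0.1,-0.1,0.9],
    [0.1,0,0.9],
    [0.1,0,0.7],
    [0,0,0]
  ],
  "twist": [0,0,0,0,0]
}}

```text
time_s: 27.9
tool_pos: [0.4508, 0.1832, 0.0488]
tool_rot: [-179.5, -24.3, -5.8]
force: [-9.3, -0.7, 11.6]
grip_width: 0.0432
```

```bash
python3 - <<'E'
from h import *
inr(-.0573,-.071);print(telemetry.get_obs()['tool_pos'])
E
```

```text
t 27.9 rack rel mm [2.9 0.9 5.5] x in slope [ 0.995  0.001 -0.099] z [-0.099  0.009 -0.995] g 0.0432 F [-2.1 -1.7 14.6] q [-39.  -4.   2. 135.  29.  35. -65.]
[0.45081502 0.18319376 0.04876667]
```

>>> {"api": "arm_command", "payload": {
  "translation": [
    [-0.2,0,-0.15],
    [0,0,0]
  ],
  "twist": [0,0]
}}

```text
time_s: 28.15
tool_pos: [0.4487, 0.1835, 0.0492]
tool_rot: [-179.5, -24.3, -5.8]
force: [0.9, -0.3, 0.6]
grip_width: 0.0436
```

>>> {"api": "arm_command", "payload": {
  "translation": [
    [0,0,0],
    [0,0,0],
    [0,0,0]
  ],
  "twist": [0,0,0],
  "grip": 10,
  "force": 20
}}

```text
time_s: 28.52
tool_pos: [0.4495, 0.1834, 0.0494]
tool_rot: [-179.5, -24.4, -5.8]
force: [0.7, -0.3, -0.6]
grip_width: 0.0241
```

```bash
python3 - <<'E'
from h import *
inr(-.0573,-.071);print(telemetry.get_obs()['tool_pos'])
E
```

```text
t 28.525 rack rel mm [2.  1.  6.8] x in slope [ 0.995  0.001 -0.098] z [-0.098  0.009 -0.995] g 0.0241 F [ 0.3 -0.3 -0.9] q [-39.  -5.   2. 135.  29.  35. -65.]
[0.44949105 0.1834156  0.04942306]
```

>>> {"api": "arm_command", "payload": {
  "translation": [
    [0,0,-0.5],
    [-0.1,0,-1.0],
    [-0.1,0,-1.2],
    [-0.1,0,-1.5],
    [0,0,-1.5]
  ],
  "twist": [0,0,0,0,0],
  "force": 35
}}

```text
time_s: 29.15
tool_pos: [0.4193, 0.1845, 0.101]
tool_rot: [-179.7, -24.1, -5.8]
force: [0.5, -0.5, -1.6]
grip_width: 0.0237
```

```bash
python3 - <<'E'
from h import *
inr(-.0573,-.071);print(telemetry.get_obs()['tool_pos'])
planT(([.50,.17,.20],None),([.60,.10,.31],None),([.60,-.17,.31],NX),step=.045)
E
```

```text
t 29.15 rack rel mm [ 1.7 -1.  66.5] x in slope [ 0.995  0.001 -0.103] z [-0.103  0.006 -0.995] g 0.0237 F [-0.3 -0.5 -1.7] q [-41. -13.   0. 134.  25.  44. -63.]
[0.41932007 0.1844544  0.10096406]
14 [0.4193 0.1845 0.101 ] z [ 0.407 -0.036 -0.913]
[[3.84, 0.2, -1.9], [3.84, 0.2, -1.9], [3.84, 0.2, -1.9], [3.56, 1.48, -1.43], [3.56, 1.48, -1.43], [3.56, 1.48, -1.43], [3.56, 1.48, -1.43], [0.36, 3.84, 0.14], [0.42, 3.83, 0.14], [0.48, 3.82, 0.14], [0.55, 3.82, 0.14], [0.61, 3.81, 0.14], [0.67, 3.8, 0.14], [0.74, 3.78, 0.14]]
[0.0, 0.0, 0.0, 0.0, 0.0, 0.0, 0.0, 0.9, 0.9, 0.9, 0.9, 0.9, 0.9, 0.9]
```

>>> {"api": "arm_command", "payload": {
  "translation": [
    [3.8,0.2,-2.0],
    [3.8,0.2,-2.0],
    [3.8,0.2,-2.0],
    [3.6,1.5,-1.6],
    [3.6,1.5,-1.6],
    [3.6,1.5,-1.6],
    [3.0,1.5,-1.4]
  ],
  "twist": [0,0,0,0,0,0,0]
}}

```text
time_s: 30.02
tool_pos: [0.588, 0.1017, 0.3219]
tool_rot: [-179.6, -23.7, -5.1]
force: [0.4, 0.4, -1.5]
grip_width: 0.0239
```

```bash
python3 - <<'E'
from h import *
inn();print(telemetry.get_obs()['tool_pos'],T()[:3,2].round(3))
planT(([.60,-.17,.30],NX),step=.045)
E
```

```text
t 30.025 in nest(mm) [-113.3  271.6  309.9] yaw rel 6.6 rot [-179.58  -23.66   -5.15] F nest [ 0.3  0.4 -1.5] g 0.0239
[0.58799783 0.10167958 0.32188819] [ 0.4   -0.029 -0.916]
7 [0.588  0.1017 0.3219] z [ 0.4   -0.029 -0.916]
[[0.35, 3.85, 0.47], [0.42, 3.85, 0.47], [0.49, 3.84, 0.47], [0.56, 3.83, 0.47], [0.63, 3.82, 0.47], [0.7, 3.81, 0.47], [0.77, 3.79, 0.47]]
[1.1, 1.1, 1.1, 1.1, 1.1, 1.1, 1.1]
```

>>> {"api": "arm_command", "payload": {
  "translation": [
    [0.4,3.9,0.3],
    [0.4,3.9,0.3],
    [0.5,3.9,0.3],
    [0.6,3.9,0.4],
    [0.6,3.8,0.5],
    [0.7,3.8,0.5],
    [0.7,3.8,0.5],
    [-1.0,0.5,1.5]
  ],
  "twist": [1.1,1.1,1.1,1.1,1.1,1.1,1.1,0]
}}

```text
time_s: 31.02
tool_pos: [0.5887, -0.1794, 0.2901]
tool_rot: [-175.4, -23.3, -13.6]
force: [0.3, -0.3, -2.0]
grip_width: 0.0239
```

```bash
python3 - <<'E'
from h import *
inn();print(T()[:3,2].round(3),telemetry.get_obs()['qpos'].round(0))
t=nest(-.0638,-.039,.064)
planT((t+[0,0,.025],NX),(t,NX),step=.033)
E
```

```text
t 31.025 in nest(mm) [-55.3  -3.4 278.1] yaw rel -1.9 rot [-175.41  -23.32  -13.64] F nest [ 0.4 -0.2 -2. ] g 0.0239
[ 0.402 -0.015 -0.915] [-26.  -8.  41. 105.  -1.  57.   3.]
7 [ 0.5887 -0.1794  0.2901] z [ 0.402 -0.015 -0.915]
[[-1.36, 0.82, 2.79], [-1.36, 0.82, 2.79], [-1.36, 0.82, 2.79], [-1.36, 0.82, 2.79], [-1.36, 0.82, 2.79], [-1.36, 0.82, 2.79], [-0.99, 0.18, 2.29]]
[-0.0, -0.0, -0.0, -0.0, -0.0, -0.0, 0.0]
```

>>> {"api": "arm_command", "payload": {
  "translation": [
    [-1.4,0.8,2.8],
    [-1.4,0.8,2.8],
    [-1.4,0.8,2.8],
    [-1.4,0.8,2.8],
    [-1.3,0.8,2.6],
    [-0.8,0.6,2.0],
    [0,0,0]
  ],
  "twist": [0,0,0,0,0,0,0]
}}

```text
time_s: 31.9
tool_pos: [0.5673, -0.1947, 0.1013]
tool_rot: [-174.6, -22.6, -13.0]
force: [0.2, 0.4, -0.9]
grip_width: 0.0239
```

```bash
python3 - <<'E'
from h import *
inn();print(T()[:3,2].round(3),telemetry.get_obs()['qpos'].round(0))
t=nest(-.0638,-.039,.063)
planT((t+[0,0,.01],NX),(t,NX),step=.013)
E
```

```text
t 31.9 in nest(mm) [-73.2 -22.8  89.3] yaw rel -1.29 rot [-174.55  -22.57  -13.03] F nest [ 0.1  0.5 -0.9] g 0.0239
[ 0.394  0.006 -0.919] [-24.   4.  48. 120. -20.  38.  25.]
3 [ 0.5673 -0.1947  0.1013] z [ 0.394  0.006 -0.919]
[[0.14, 0.88, 0.86], [0.15, 0.88, 0.86], [-0.38, 0.09, 0.92]]
[0.4, 0.4, -0.0]
```

>>> {"api": "arm_command", "payload": {
  "translation": [
    [0.1,0.9,0.8],
    [0.1,0.9,0.8],
    [-0.3,0.1,0.8],
    [0,0,0]
  ],
  "twist": [0.4,0.4,0,0]
}}

```text
time_s: 32.4
tool_pos: [0.5749, -0.2078, 0.0803]
tool_rot: [-173.9, -22.7, -13.6]
force: [-0.2, -0.6, -0.2]
grip_width: 0.0237
```

```bash
python3 - <<'E'
from h import *
inn();print(T()[:3,2].round(3))
shot('side','s4')
planT((nest(-.0638,-.039,.0597),NX),step=.013)
E
```

```text
t 32.4 in nest(mm) [-63.1 -34.   68.3] yaw rel -1.88 rot [-173.87  -22.7   -13.63] F nest [-0.1 -0.7 -0.2] g 0.0237
[ 0.398  0.013 -0.917]
1 [ 0.5751 -0.2078  0.0806] z [ 0.399  0.013 -0.917]
[[-0.41, 0.59, 0.73]]
[0.5]
```

>>> {"api": "arm_command", "payload": {
  "translation": [
    [-0.2,0.3,0.4],
    [-0.2,0.3,0.3],
    [0,0,0]
  ],
  "twist": [0.3,0.2,0]
}}

```text
time_s: 32.83
tool_pos: [0.5748, -0.2116, 0.0735]
tool_rot: [-173.5, -22.9, -14.2]
force: [-1.1, 0.3, -1.9]
grip_width: 0.0235
```

>>> {"api": "arm_command", "payload": {
  "translation": [
    [0,0,0],
    [0,0,0],
    [0,0,0],
    [0,0,0]
  ],
  "twist": [0,0,0,0],
  "grip": 50
}}

```text
time_s: 33.33
tool_pos: [0.5745, -0.212, 0.0733]
tool_rot: [-173.5, -22.8, -14.2]
force: [-1.1, 0.3, 0.3]
grip_width: 0.043
```

>>> {"api": "arm_command", "payload": {
  "translation": [
    [0,0,-2],
    [0,0,-3],
    [-1,1,-3],
    [-2,2,0],
    [-2,2,0],
    [0,0,0]
  ],
  "twist": [0,0,0,0,0,0],
  "grip": 0
}}

```text
time_s: 34.08
tool_pos: [0.4864, -0.2516, 0.1248]
tool_rot: [-173.5, -23.0, -14.1]
force: [0.4, 0.4, 0.0]
grip_width: 0.001
```

```bash
python3 - <<'E'
from h import *
inn()
a=shot('wrist','w5')
c=cv2.resize(a,None,fx=1.2,fy=1.2,interpolation=cv2.INTER_CUBIC)
P=proj('w5',np.array([nest(x,y,.042) for x,y in [(-.11,-.07),(0,-.07),(0,0),(-.11,0)]]))
cv2.polylines(c,[(P*1.2).round().astype(int)],True,(0,0,255),1)
cv2.imwrite('pics/c8.png',c)
planT((nest(-.140,-.04,.065),None),(nest(-.140,-.04,.034),None),step=.03)
E
```

```text
t 34.075 in nest(mm) [-140.8  -95.   112.8] yaw rel -2.39 rot [-173.54  -22.99  -14.13] F nest [0.3 0.5 0. ] g 0.001
5 [ 0.4877 -0.2509  0.1254] z [ 0.405  0.014 -0.914]
[[-0.71, -1.63, 1.64], [-0.71, -1.63, 1.64], [-0.71, -1.63, 1.64], [-0.61, 0.16, 1.42], [-0.61, 0.16, 1.42]]
[0.0, 0.0, 0.0, 0.0, 0.0]
```

View pics/c8.png

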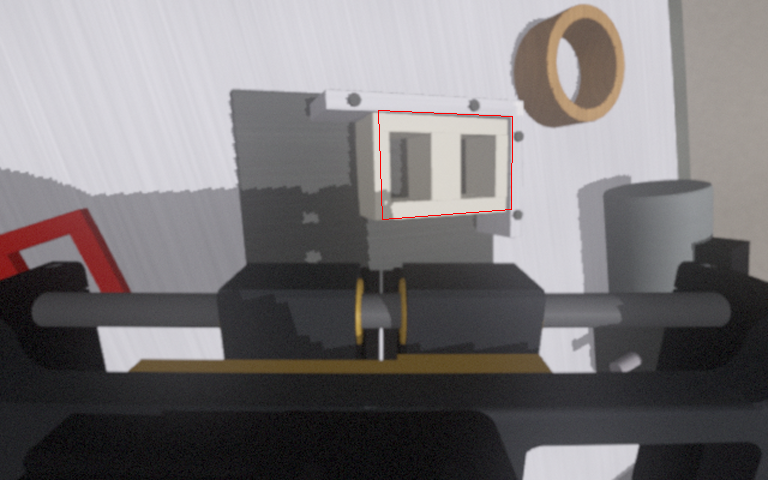

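>>> {"api": "arm_command", "payload": {
  "translation": [
    [-0.7,-1.7,1.6],
    [-0.7,-1.7,1.6],
    [-0.7,-1.7,1.6],
    [-0.6,0.1,1.4],
    [-0.6,0.1,1.2],
    [0,0,0]
  ],
  "twist": [0,0,0,0,0,0]
}}

```text
time_s: 34.88
tool_pos: [0.5058, -0.1884, 0.0509]
tool_rot: [-173.7, -23.4, -13.5]
force: [-0.7, -0.2, 0.6]
grip_width: -0.0001
```

```bash
python3 - <<'E'
from h import *
inn()
planT((nest(-.119,-.037,.034),None),step=.004)
E
```

```text
t 34.875 in nest(mm) [-134.7  -29.1   38.9] yaw rel -1.77 rot [-173.68  -23.36  -13.52] F nest [-0.7 -0.4  0.6] g -0.0001
5 [ 0.5058 -0.1884  0.0509] z [ 0.409  0.015 -0.912]
[[0.25, 0.17, 0.2], [0.25, 0.17, 0.2], [0.25, 0.17, 0.2], [0.25, 0.17, 0.2], [0.25, 0.17, 0.2]]
[0.0, 0.0, 0.0, 0.0, 0.0]
```

>>> {"api": "arm_command", "payload": {
  "translation": [
    [-0.1,0.7,0.4],
    [0.35,0,0.25],
    [0.35,0,0.15],
    [0.35,0,0.15],
    [0.25,0,0.1]
  ],
  "twist": [0,0,0,0,0]
}}

```text
time_s: 35.5
tool_pos: [0.5214, -0.1957, 0.0466]
tool_rot: [-173.6, -23.3, -13.3]
force: [-14.3, 2.3, 7.0]
grip_width: 0.0003
```

```bash
python3 - <<'E'
from h import *
inn()
E
```

```text
t 35.5 in nest(mm) [-117.9  -33.1   34.6] yaw rel -1.58 rot [-173.6   -23.27  -13.33] F nest [-14.4  -0.7   7. ] g 0.0003
```

Flush in x (14 N at the same position as for plate 2). Now y.

```bash
python3 - <<'E'
from h import *
planT((nest(-.13,-.035,.042),None),(nest(-.13,-.098,.042),None),(nest(-.055,-.098,.042),None),(nest(-.055,-.094,.034),None),step=.035)
E
```

```text
7 [ 0.5214 -0.1957  0.0466] z [ 0.408  0.018 -0.913]
[[-0.82, 0.09, -1.17], [0.08, 3.13, -0.32], [0.08, 3.13, -0.32], [2.3, 0.04, 0.99], [2.3, 0.04, 0.99], [2.3, 0.04, 0.99], [-0.33, -0.32, 0.77]]
[0.0, 0.0, 0.0, 0.0, 0.0, 0.0, 0.0]
```

>>> {"api": "arm_command", "payload": {
  "translation": [
    [-0.8,0.1,-1.2],
    [0.1,3.1,-0.3],
    [0.1,3.1,-0.3],
    [2.3,0.1,1.0],
    [2.3,0,1.0],
    [2.2,0,1.0],
    [-0.3,-0.2,0.8],
    [0,0,0]
  ],
  "twist": [0,0,0,0,0,0,0,0]
}}

```text
time_s: 36.5
tool_pos: [0.5741, -0.27, 0.0464]
tool_rot: [-173.5, -23.4, -13.3]
force: [-0.6, -0.5, -0.6]
grip_width: 0.0005
```

```bash
python3 - <<'E'
from h import *
inn()
planT((nest(-.055,-.083,.034),None),step=.005)
E
```

```text
t 36.5 in nest(mm) [-51.2 -95.1  34.4] yaw rel -1.53 rot [-173.55  -23.43  -13.28] F nest [-0.4 -0.6 -0.6] g 0.0005
3 [ 0.5741 -0.27    0.0464] z [ 0.41   0.019 -0.912]
[[-0.13, -0.4, 0.0], [-0.13, -0.4, 0.0], [-0.13, -0.4, 0.0]]
[0.0, 0.0, 0.0]
```

>>> {"api": "arm_command", "payload": {
  "translation": [
    [-0.1,-0.4,0],
    [-0.1,-0.4,0],
    [-0.1,-0.4,0],
    [0,-0.3,0],
    [0,-0.35,0],
    [0,-0.35,0],
    [0,-0.35,0]
  ],
  "twist": [0,0,0,0,0,0,0]
}}

```text
time_s: 37.38
tool_pos: [0.5723, -0.2551, 0.0496]
tool_rot: [-174.4, -23.8, -13.8]
force: [-0.4, -6.2, -1.3]
grip_width: 0.0007
```

```bash
python3 - <<'E'
from h import *
inn()
E
```

```text
t 37.375 in nest(mm) [-56.  -80.9  37.6] yaw rel -2.02 rot [-174.4   -23.81  -13.76] F nest [ 0.9 -6.1 -1.3] g 0.0007
```

>>> {"api": "arm_command", "payload": {
  "translation": [
    [0,2.0,0],
    [0,3,-1],
    [-1.0,1,-3],
    [-2,0,-3],
    [-2,0,-3],
    [-3,0,-2],
    [0,0,0],
    [0,0,0]
  ],
  "twist": [0,0,0,0,0,0,0,0]
}}

```text
time_s: 38.38
tool_pos: [0.438, -0.2951, 0.1241]
tool_rot: [-174.0, -23.9, -13.8]
force: [-0.7, 0.3, -0.7]
grip_width: 0.0006
```

```bash
python3 - <<'E'
from h import *
inn()
a=shot('wrist','w6'); s=shot('side','s6'); t=shot('top','t6')
P=lambda fn:[proj(fn,np.array([nest(x,y,z) for x,y in [(-.11,-.07),(0,-.07),(0,0),(-.11,0)]])) for z in(.042,)]
p=P('w6')[0]; c0=p.mean(0); x0,y0=[int(max(0,v)) for v in c0-[95,75]]; k=4
crop=lambda im,x0,y0,w,h,k,fn:(lambda c:[cv2.polylines(c,[((q-[x0,y0])*k).round().astype(int)],True,(0,0,255),1) for q in P(fn)] and c)(cv2.resize(im[y0:y0+h,x0:x0+w],(w*k,h*k),interpolation=cv2.INTER_CUBIC))
A=crop(a,x0,y0,120,140,4,'w6'); A=cv2.resize(A,(480,560)); S=crop(s,270,140,80,70,4,'s6'); Tt=crop(t,355,150,80,70,4,'t6')
cv2.imwrite('pics/c9.png',np.hstack([A,np.vstack([S,Tt])])); print(x0,y0,p.round(0))
# anything moved? difference top0 vs now
b=cv2.imread('pics/top0.png'); d=np.abs(b.astype(int)-t).max(2)
for n,(u,v) in dict(driver=(320,238),roll=(371,131),cyl=(305,127),oil=(170,229),spanner=(475,211)).items(): print(n,(d[v-12:v+12,u-15:u+15]>60).sum())
E
```

```text
t 38.375 in nest(mm) [-179.4 -147.4  112.1] yaw rel -2.01 rot [-174.    -23.91  -13.76] F nest [-0.7  0.2 -0.7] g 0.0006
312 0 [[358. 115.]
 [456. 117.]
 [458.  41.]
 [357.  25.]]
driver 0
roll 0
cyl 0
oil 0
spanner 0
```

View pics/c9.png

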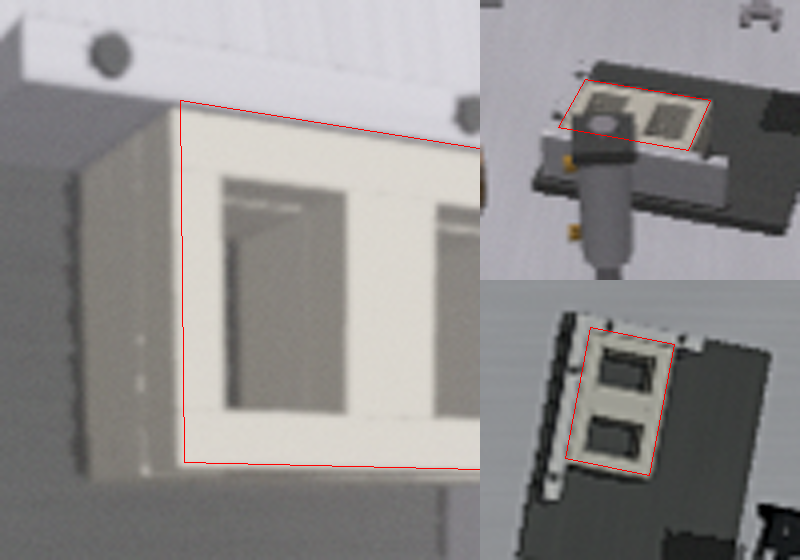

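```bash
python3 -c "
from h import *
print(env.sign_off())"
```

```text
the job is handed in; nothing more can be done
None
```

The stack is built and handed in at 38.4 s of the 72 s allowed. No verdict is reported, so the result rests on my own checks below.

**What I did**
- **Nest plate:** I pinched it by its web, turned it square and pressed it against both fences.
- **Tool tilt:** moves only turn the tool about its own axis. I tilted it to the 30° slope by driving it past its outer reach, then drew the rack plates out square to the slope.
- **Rack plates:** I took the upper-middle plate first, then the lower-right one. Each was set down on the stack at a slant, let go to lie flat, and pushed against both fences with shut fingers.

**What the last checks showed**
- **Flush:** the x pushes on plates 2 and 3 ended at -117.5 and -117.9 mm, with 14 to 19 N. The y pushes ended at -80.8 and -80.9 mm, with 6 to 7 N. A second y push moved plate 2 no further.
- **Stack:** the final picture shows all three layers flat, with their side faces in one plane. The top plate matches the predicted outline to about 1 mm, with its near end slightly to the robot's side.
- **Other things:** comparing the first and last top pictures at the screwdriver, loose cylinder, tape core, bottle and spanner showed no change. I did not check the solid plates in a picture at the end.

**What went wrong or disagreed**
- My first grip on the nest plate closed above it, because the arm had drifted during a fast descent. I repeated it slowly and it held.
- The nest corner came out about 1.5 mm off in x when the plate touched the fence, so I corrected it.
- The tool was about 6° off the slope when gripping the lower plate, and a finger touched the rack floor at about 15 N. The plate came out cleanly.

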